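# Close down the soup counter

### The job

Close down the soup counter: first, before picking anything up, turn the food warmer's knob until its pointer stands at the red zero mark. Then put the steel lid properly on the warmer's tiffin tier, and hang every black-gripped dipper by its hook on the rack's top bar, one in each gap between the red-gripped utensils already hanging there, without knocking those aside. Leave the chopstick cup, soy dish and colander alone.

Things in the scene. Friction and masses are not known exactly. Their poses are not given: they have to be found in the camera images.
- dial (a joint): Knob of the food warmer, turning about a vertical axis. 0 rad = its white pointer stands at the red zero mark (off); positive = clockwise seen from above. It starts 1.35 to 2.4 rad past zero, turns with light friction (0.04 N m), stays where it is left and has no stop at zero (range -2.8 to 2.8).
- dial_bar (a point): On the knob's axis, turning with it, 8 mm below the top of its black grip bar (46 mm long along x, 12 mm wide along y; 28 mm tall, from 20 mm below to 8 mm above this point). Bar on a round grey cap, 52 mm diameter, 8 mm high, standing on the warmer's deck. White pointer stripe on the bar's top, at its -x end. Red zero mark on the side of the dial nearest the robot.
- tier_rim (a point): Centre of the mouth, at rim height (85 mm above the counter), of the round steel tier fixed in the white food warmer. Inner diameter 102 mm, outer 110 mm. Warmer fixed, 130 (x) x 210 (y) mm, steel deck 50 mm above the counter; the knob's axis is 110 mm from the tier's centre, towards -y. z up, axes of the warmer.
- lid_knob (a point): Steel lid, loose on the counter. Point on its axis 26 mm above its underside, in the black knob (22 mm diameter, 10 to 40 mm above underside). Disc 116 mm diameter, 6 to 10 mm above underside; below it a plug, 92 mm diameter, 6 mm deep, that drops into the tier's mouth. Properly on: disc level on the rim, this point 20 mm above tier_rim. About 150 g.
- rack_bar (a point): Middle of the top edge of the fixed rack's top bar, 155 mm above the counter. Two flat level bars, 6 mm thick, 20 mm tall, 450 mm long along y: tops 155 and 75 mm above the counter, one above the other, dark end posts. x is level, square to the bars, pointing to the rack's back (away from the robot); z up. Utensils hang on the -x face.
- dipper0_grip (a point): Washed aluminium dipper with BLACK grip, to be hung; may be absent. Point: centre of the grip, a block 16 (x) x 14 (y) x 40 (z) mm. It stands upright on its round cup (50 mm diameter, 50 mm tall): underside 152 mm below this point, cup centre 26 mm towards -x. A flat upright handle, 4 mm thick, 12 mm wide, joins cup and grip, its back face 2 mm to +x of the point. About 110 g.
- dipper1_grip (a point): Second dipper, same as dipper0; may be absent. Hook of all dippers, on the handle's back (+x), 12 mm wide: a flat top whose underside is 34 mm below the point reaches back to a 4 mm thick prong that hangs down to 54 mm below the point; 14 mm clear between the handle's back face and the prong.
- dipper2_grip (a point): Third dipper, same as dipper0; may be absent. Any dipper properly hung is upright, handle against both bars, its x along the rack bar's x, the hook's flat top on the top bar: its point is then 34 mm above the bar's top edge and 5 mm in front (-x) of that edge's centre line.
- hung0_grip (a point): Utensil with a RED grip already hanging on the rack, loose, must stay there: steel ladle bowl 32 mm tall, 50 mm in diameter; handle, hook and grip as on the dippers, its lowest point 37 mm above the counter. The point is the centre of its grip. The four hang about 124 mm apart, which leaves three gaps about 74 mm wide between their heads, one for each dipper.
- hung1_grip (a point): Utensil with a RED grip already hanging on the rack, loose, must stay there: white cup 62 mm tall, 50 mm in diameter; handle, hook and grip as on the dippers, its lowest point 37 mm above the counter. The point is the centre of its grip. The four hang about 124 mm apart, which leaves three gaps about 74 mm wide between their heads, one for each dipper.
- hung2_grip (a point): Utensil with a RED grip already hanging on the rack, loose, must stay there: dark steel skimmer dish 14 mm tall, 50 mm in diameter; handle, hook and grip as on the dippers, its lowest point 37 mm above the counter. The point is the centre of its grip. The four hang about 124 mm apart, which leaves three gaps about 74 mm wide between their heads, one for each dipper.
- hung3_grip (a point): Utensil with a RED grip already hanging on the rack, loose, must stay there: blue cup 62 mm tall, 50 mm in diameter; handle, hook and grip as on the dippers, its lowest point 37 mm above the counter. The point is the centre of its grip. The four hang about 124 mm apart, which leaves three gaps about 74 mm wide between their heads, one for each dipper.
- chopstick_cup: Bystander: bamboo chopstick cup, 72 mm diameter, chopsticks to 220 mm; origin under its centre.
- soy_dish: Bystander: white soy dish, 84 mm diameter, 22 mm tall; origin under its centre.
- colander: Bystander: red colander, 180 mm diameter, 85 mm tall; origin under its centre.

How it is judged:
By the outcome, as a careful person would: the job done as asked, in the order asked, and still so for the second after the job is handed in, with the robot touching nothing.
Of dipper0, dipper1, dipper2 only 2 to 3 are there at a start; the rules pass over those that are not, and their reading is None.
At some moment in a run one of lid may be knocked a few centimetres aside while the robot is not near it.
It also fails if it takes over 208 s, if anything falls off the work surface, if the arm or the gripper's body presses on something with over 40 N, if the wrist force passes 120 N, or if a joint passes its speed limit or range.

### The arm

A 6-joint arm with a two-finger parallel gripper is mounted at the origin on the work surface. World frame = base frame: x ahead of the robot, y to its left, z up, the work surface at z = 0. Lengths are in m, angles in degrees, forces in N, time in s.
With the tool pointing down it reaches from about 0.375 to 0.9 m from the base axis. Payload 3.1 kg.
Tool frame: the origin (TCP) lies midway between the tips of the shut fingers; the grasp point (between the pads) lies 19 mm behind it; z points along the fingers, y is the direction in which the jaws open and shut (so a half turn about z gives the same grasp; the last joint's range is limited). The gripper opens to 87 mm and grips with 3 to 60 N. Pads are 19 mm wide; open, the fingers measure 117 mm over their backs; the gripper's body (75 mm by 190 mm) begins 51 mm behind the grasp point.
Start: joints at [-78.065, 30.224, 82.088, -0, 67.689, -10.227], TCP at [0.236, -0.579, 0.223] pointing down, gripper open.
Joint ranges: [-176.69, 176.69], [-43.24, 126.21], [12.49, 139.97], [-82, 262], [0, 151.66], [-163.58, 163.58]. Speed limits (degrees/s): [159.86, 159.86, 180, 180, 180, 180].

### API

Orientations are given as a 3x3 rotation matrix whose columns are the frame's x, y, z axes.
In Python, from rig import bot, capture, get_calibration gives the robot as it stands.
- The arm moves only by the tool play_rows, never from a script. Its arguments are lists of equal length, an entry for each row: "fingers": the closure in counts, from 0 (fully open) to 255 (shut); "linear": the shift along the tool's x, y, z in mm, a list of three; "rot": the turn, a rotation vector about the tool's x, y, z in degrees, a list of three. A call has 1 to 20 rows; each row is the pose to reach, as a shift and turn from the pose commanded when the call began, along the tool's axes at that moment; what a row does not reach only later rows make up. A row lasts 1/10 s, in which the tool goes at most 50 mm and 8.59 degrees, less where a joint would pass 70% of its speed; a pose out of reach is approached as far as the arm can. A call with a gripper value outside its range is refused whole. The fingers move at their own pace and stop on an object; the grip force is fixed at half the most. Time passes only in rows, so rows that repeat a pose let the fingers close. It gives the time, the measured TCP pose, the force and the opening at its end, in the units of the state.
- bot.read_state(): the state, without advancing time (a new reading comes with each control period).
- capture(name): name is "side" or "top" or "wrist"; returns the picture (400x640x3 uint8, red, green, blue); there is no depth.
- get_calibration(name): a dict with "vfov" (degrees; the focal length in pixels is half the picture's height over the tangent of half this angle, whatever the lens; pixels are square), "cx", "cy" (the principal point, pixels), "camera_from_world" (4x4, takes a point from world to camera coordinates). Camera axes: x right, y down, z forward; pixel columns grow to the right and rows downward; lengths in m; the calibration is good to about 2 mm. A picture is of the moment at which its call begins: read the wrist's pose just before it. get_calibration takes no time and is no camera call; for the wrist camera it gives the pose at the moment of the call.
- bot.hand_in(): hands the job in, once; it reports no verdict.
The state is a dict: "time_s": time; "joint_positions": joint angles; "qvel": joint speeds; "tau": joint torques, N m; "position": TCP position; "tcp_rot": TCP orientation; "force": force on the tool from outside, world axes, zero at the start; "moment": the same for the moment, N m; "opening": opening from 0.0 (shut) to 1.0 (fully open).
Only numpy, scipy, OpenCV 4.12 (cv2) and the standard library are available. Lean on these libraries where they do the work, as an engineer would, in place of code of your own. Each camera call takes 0.05 s, during which the arm holds its last target.

## Working session

There is one attempt and no reset: what is moved stays moved. The work goes in short steps, Python scripts to look and compute and a tool call to move; the robot and the scene stay as the last step left them, time stands still between calls to the robot, and variables do not carry over. Pictures are saved under pics/ and viewed, and the job is handed in when it is done.

Besides the shell and the picture viewer there is one more tool, called in YAML: its name, and indented under it one key for each argument. play_rows: Moves the arm, as the interface text tells. Its arguments: {"type":"object","properties":{"fingers":{"type":"array"},"linear":{"type":"array"},"rot":{"type":"array"}},"required":["fingers","linear","rot"]}

```bash
ls; mkdir -p pics
cat > h.py <<'E'
import numpy as np, cv2
from rig import bot, capture, get_calibration
def save(im,n): cv2.imwrite('pics/'+n+'.png', cv2.cvtColor(im,cv2.COLOR_RGB2BGR))
def K(c):
    f=200/np.tan(np.radians(c['vfov'])/2); return f,c['cx'],c['cy']
def ray(c,u,v):
    f,cx,cy=K(c);T=np.array(c['camera_from_world']);R=T[:3,:3];t=T[:3,3]
    d=R.T@np.array([(u-cx)/f,(v-cy)/f,1]);return -R.T@t,d
def onplane(c,u,v,z):
    o,d=ray(c,u,v);return o+d*(z-o[2])/d[2]
def proj(c,p):
    f,cx,cy=K(c);T=np.array(c['camera_from_world']);q=T[:3,:3]@np.array(p)+T[:3,3]
    return np.array([cx+f*q[0]/q[2],cy+f*q[1]/q[2]])
def tri(c1,p1,c2,p2):
    o1,d1=ray(c1,*p1);o2,d2=ray(c2,*p2)
    A=np.stack([d1,-d2],1);s=np.linalg.lstsq(A,o2-o1,rcond=None)[0]
    a=o1+d1*s[0];b=o2+d2*s[1];return (a+b)/2,np.linalg.norm(a-b)
E
python3 - <<'E'
from h import *
for n in ['side','top','wrist']:
    c=get_calibration(n); save(capture(n),n+'0'); print(n,c)
print(bot.read_state())
E
```

```text
pics
side {'vfov': 57.499761546141144, 'cx': 312.28814169434924, 'cy': 200.44154418317382, 'camera_from_world': array([[ 7.31555736e-01,  6.81781228e-01,  7.49656804e-04,
        -3.20143124e-01],
       [ 4.12484444e-01, -4.41722497e-01, -7.96704348e-01,
        -1.42699086e-01],
       [-5.42846929e-01,  5.83142858e-01, -6.04368778e-01,
         1.52321792e+00],
       [ 0.00000000e+00,  0.00000000e+00,  0.00000000e+00,
         1.00000000e+00]])}
top {'vfov': 46.903536760117134, 'cx': 313.63996280139924, 'cy': 197.22085698573048, 'camera_from_world': array([[ 0.02832781, -0.99947758, -0.01555976, -0.09029946],
       [-0.98797253, -0.02562776, -0.15249095,  0.54731137],
       [ 0.15201253,  0.01969235, -0.98818237,  1.44377915],
       [ 0.        ,  0.        ,  0.        ,  1.        ]])}
wrist {'vfov': 67.29878883594554, 'cx': 320.34630898494805, 'cy': 201.95487409944798, 'camera_from_world': array([[ 0.37654998, -0.92639253, -0.0026443 , -0.62355873],
       [-0.89120421, -0.36302333,  0.27197265, -0.03191491],
       [-0.25291338, -0.10005468, -0.96230135,  0.39110251],
       [ 0.        ,  0.        ,  0.        ,  1.        ]])}
{'time_s': 0.15, 'joint_positions': array([-7.80654461e+01,  3.02670811e+01,  8.21387528e+01, -2.30497361e-04,
        6.76901210e+01, -1.02266646e+01]), 'qvel': array([-0.00613773, -0.13030497, -0.24961327, -0.05082242, -0.08799054,
       -0.03016045]), 'tau': array([ 1.83240823e-03, -4.40430343e+01, -1.76842761e+01,  6.34997408e-02,
        5.51522558e-02, -1.07889132e-04]), 'position': array([ 0.23567413, -0.57826093,  0.22179696]), 'tcp_rot': array([[ 9.26125594e-01,  3.77215139e-01, -3.49965230e-04],
       [ 3.77215187e-01, -9.26124193e-01,  1.63775692e-03],
       [ 2.93675440e-04, -1.64878080e-03, -9.99998598e-01]]), 'force': array([0.11715887, 0.0150267 , 0.79622915]), 'moment': array([ 0.00203458, -0.02324956, -0.03016482]), 'opening': 1.0018738919909513}
```

View pics/top0.png

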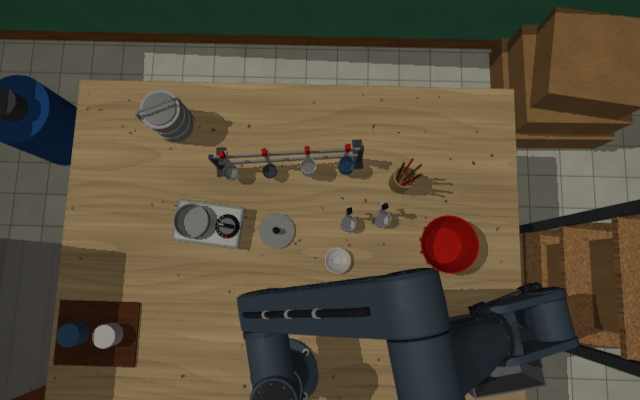

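View pics/side0.png

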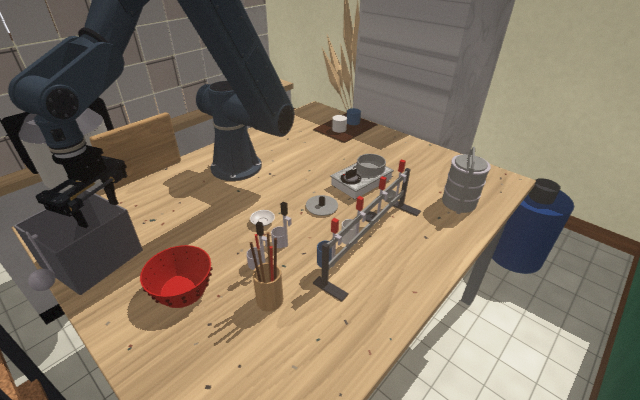

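View pics/wrist0.png

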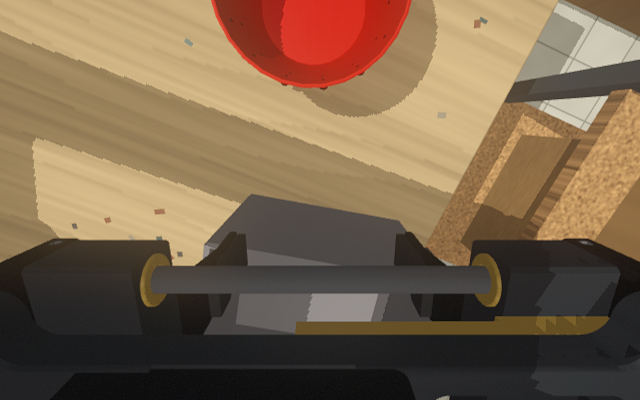

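Run:
```python
from h import *
ct=get_calibration('top');cs=get_calibration('side')
for n,(u,v),z in [('tier',(196,220),.085),('dial',(228,226),.075),('lid',(277,231),.01),('lidknob',(277,230),.035),('dA grip',(349,210),.17),('dA cup',(347,224),.05),('dB',(384,206),.17),('dBcup',(382,219),.05),('soy',(338,261),.02),('col',(450,245),.08),('cup',(404,181),.1),('rackL',(215,158),.155),('rackR',(358,148),.155),('h0',(222,155),.189),('h3',(348,147),.189)]:
    print(n,onplane(ct,u,v,z).round(3))
for n in ['top','side']:
    im=cv2.imread(f'pics/{n}0.png')
    cr=im[130:280,160:480] if n=='top' else im[130:310,220:440]
    cv2.imwrite(f'pics/{n}0c.png',cv2.resize(cr,None,fx=2.5 if n=='top' else 3.2,fy=2.5 if n=='top' else 3.2,interpolation=cv2.INTER_CUBIC))
```

```text
tier [0.462 0.288 0.085]
dial [0.446 0.189 0.075]
lid [0.44  0.041 0.01 ]
lidknob [0.441 0.039 0.035]
dA grip [ 0.495 -0.182  0.17 ]
dA cup [ 0.465 -0.184  0.05 ]
dB [ 0.509 -0.284  0.17 ]
dBcup [ 0.484 -0.294  0.05 ]
soy [ 0.349 -0.159  0.02 ]
col [ 0.406 -0.499  0.08 ]
cup [ 0.599 -0.355  0.1  ]
rackL [0.644 0.224 0.155]
rackR [ 0.686 -0.207  0.155]
h0 [0.646 0.195 0.189]
h3 [ 0.679 -0.175  0.189]
```

View pics/top0c.png

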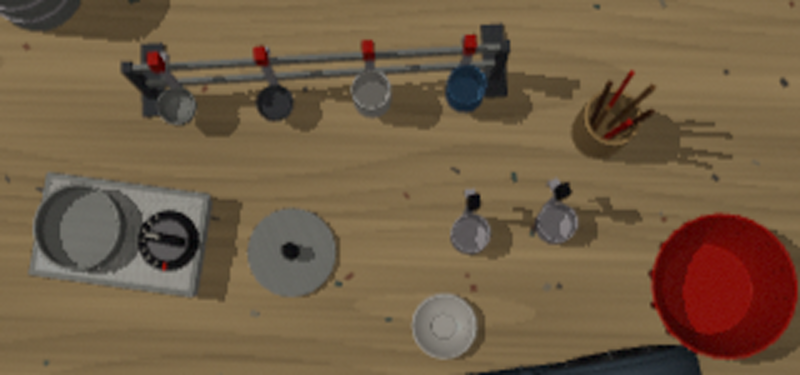

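View pics/side0c.png

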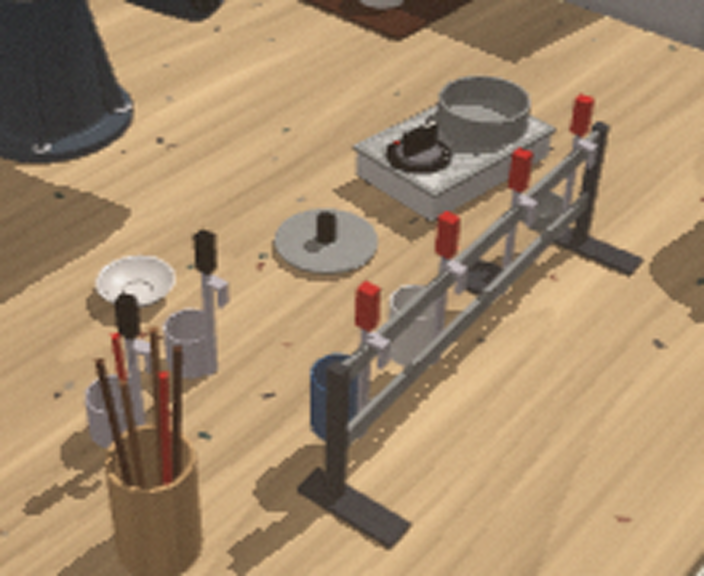

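```bash
cat >> h.py <<'E'
from scipy.spatial.transform import Rotation as Ro
def Rdown(deg):  # tool z down, tool x at heading deg in world
    a=np.radians(deg);x=np.array([np.cos(a),np.sin(a),0]);z=np.array([0,0,-1.]);return np.stack([x,np.cross(z,x),z],1)
CMD='cmd.npz'
def plan(wps,p0=None,R0=None,show=True):
    """wps: list of (pos,R) ; print rows from measured pose"""
    s=bot.read_state()
    p0=s['position'] if p0 is None else p0; R0=s['tcp_rot'] if R0 is None else R0
    for p,R in wps:
        d=R0.T@(np.array(p)-p0)*1000; rv=Ro.from_matrix(R0.T@R).as_rotvec(degrees=True)
        print('lin',d.round(1),'rot',rv.round(2),'|d|',np.linalg.norm(d).round(1),'ang',np.linalg.norm(rv).round(1))
E
python3 - <<'E'
from h import *
s=bot.read_state();c=get_calibration('wrist');T=np.array(c['camera_from_world'])
R=s['tcp_rot'];print('cam in tool',R.T@(-T[:3,:3].T@T[:3,3]-s['position']));print(R.T@T[:3,:3].T)
print('heading',np.degrees(np.arctan2(R[1,0],R[0,0])))
plan([((0.42,-0.35,0.32),Rdown(10)),((0.40,0.19,0.30),Rdown(0))])
E
```

```text
cam in tool [ 7.51130078e-02 -2.61760776e-05 -1.61689115e-01]
[[-7.18546653e-04 -9.62211893e-01 -2.72300856e-01]
 [ 9.99999484e-01 -4.95724424e-04 -8.87086249e-04]
 [ 7.18578754e-04 -2.72301353e-01  9.62211753e-01]]
heading 22.1612922849259
lin [ 256.8 -142.   -97.9] rot [-1.000e-01 -1.000e-02  1.216e+01] |d| 309.4 ang 12.2
lin [ 442.  -649.6  -77. ] rot [-0.1   0.   22.16] |d| 789.5 ang 22.2
```

Run:
```python
from h import *
plan([((0.42,-0.35,0.32),Rdown(45)),((0.45,0.18,0.26),Rdown(90))])
```

```text
lin [ 256.8 -142.   -97.9] rot [ -0.09  -0.04 -22.84] |d| 309.4 ang 22.8
lin [ 484.5 -621.5  -37. ] rot [ -0.07  -0.07 -67.84] |d| 788.9 ang 67.8
```

play_rows:
  fingers: [0,0,0,0,0,0,0,0,0,0,0,0,0,0,0,0,0,0,0,0]
  linear:
    - [60,0,-100]
    - [120,-70,-98]
    - [190,-110,-98]
    - [257,-142,-98]
    - [257,-142,-98]
    - [257,-142,-98]
    - [484,-621,-37]
    - [484,-621,-37]
    - [484,-621,-37]
    - [484,-621,-37]
    - [484,-621,-37]
    - [484,-621,-37]
    - [484,-621,-37]
    - [484,-621,-37]
    - [484,-621,-37]
    - [484,-621,-37]
    - [484,-621,-37]
    - [484,-621,-37]
    - [484,-621,-37]
    - [484,-621,-37]
  rot:
    - [0,0,0]
    - [0,0,-6]
    - [0,0,-12]
    - [0,0,-18]
    - [0,0,-23]
    - [0,0,-23]
    - [0,0,-68]
    - [0,0,-68]
    - [0,0,-68]
    - [0,0,-68]
    - [0,0,-68]
    - [0,0,-68]
    - [0,0,-68]
    - [0,0,-68]
    - [0,0,-68]
    - [0,0,-68]
    - [0,0,-68]
    - [0,0,-68]
    - [0,0,-68]
    - [0,0,-68]

```text
time_s: 2.15
position: [0.4495, 0.178, 0.2594]
tcp_rot: [[-0.003, 1.0, -0.001], [1.0, 0.003, -0.001], [-0.001, -0.001, -1.0]]
force: [0.6, -0.7, 1.0]
opening: 1.0
```

Run:
```python
from h import *
import pickle
c=get_calibration('wrist');save(capture('wrist'),'w1');pickle.dump(c,open('c_w1.pkl','wb'))
save(capture('side'),'s1');save(capture('top'),'t1')
print(bot.read_state())
```

```text
{'time_s': 2.3, 'joint_positions': array([ 8.25313631e+00,  1.65319295e+01,  9.91765153e+01, -2.25619318e-02,
        6.42881316e+01,  8.24970655e+00]), 'qvel': array([-0.11876247,  0.0399336 , -0.10770214,  0.20346841, -0.01075969,
        0.09812783]), 'tau': array([ 2.99793798e-01, -3.16406322e+01, -1.68250233e+01,  8.46646400e-02,
        2.91707867e-02, -3.04943504e-03]), 'position': array([0.44997102, 0.17731993, 0.25970899]), 'tcp_rot': array([[-2.30671014e-04,  9.99999967e-01,  1.10091995e-04],
       [ 9.99999915e-01,  2.30708712e-04, -3.42534814e-04],
       [-3.42560202e-04,  1.10012973e-04, -9.99999935e-01]]), 'force': array([ 0.47438072, -0.17264962,  0.02027795]), 'moment': array([ 0.01707457, -0.05377155,  0.02237168]), 'opening': 1.0057169333580127}
```

View pics/w1.png

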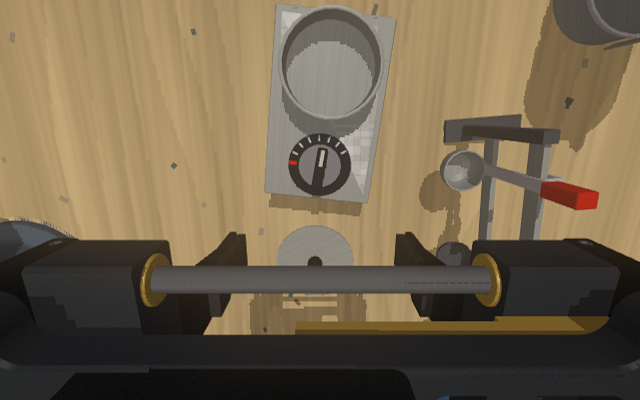

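View pics/s1.png

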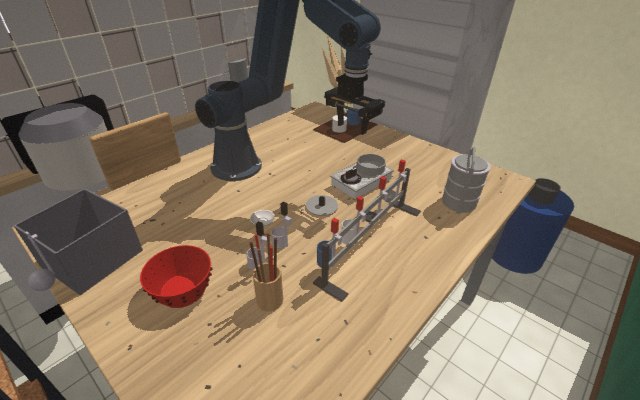

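View pics/t1.png

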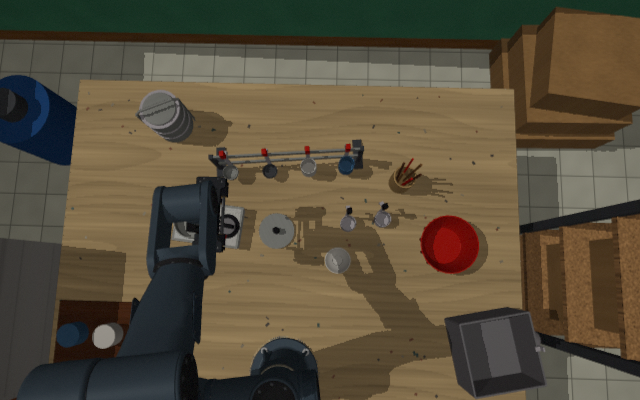

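Run:
```python
import cv2
im=cv2.imread('pics/w1.png')
cv2.imwrite('pics/w1c.png',cv2.resize(im[120:215,255:385],None,fx=6,fy=6,interpolation=cv2.INTER_NEAREST))
```

```text
(no output)
```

View pics/w1c.png

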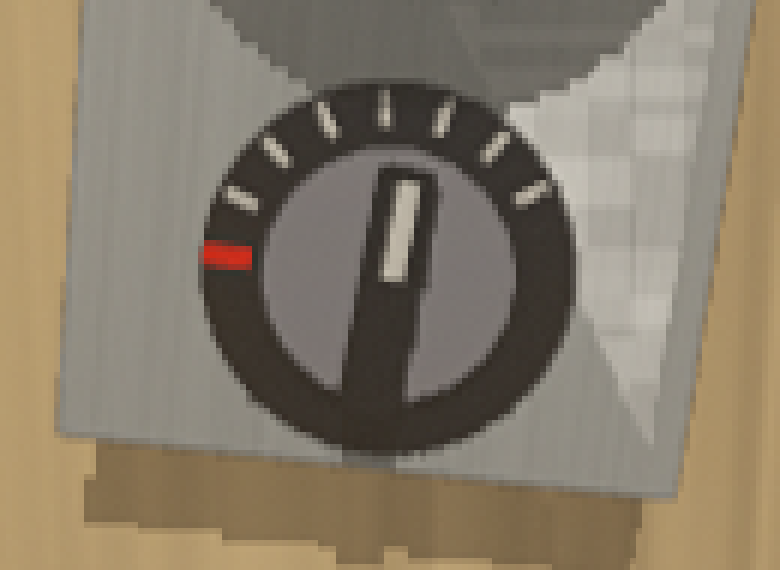

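Run:
```python
from h import *
import pickle
c=pickle.load(open('c_w1.pkl','rb'))
P=lambda u,v,z: onplane(c,255+(u+.0)/6-.5+.5/6,120+v/6-.5+.5/6,z)
ring=P(389.5,268,.051);red=P(227,255.5,.051);print('ring',ring,'red',red)
print('ring diam',np.linalg.norm(P(203,268,.051)-P(576,268,.051)))
for zt in (.078,.086):
    a=P(408,182,zt);b=P(393,281,zt);print(zt,'stripe',a,b,np.linalg.norm(a-b)); d=a-b
    print(' ptr ang',np.degrees(np.arctan2(d[1],d[0])))
    e=P(410,168,zt); print(' bar end',e,np.linalg.norm((e-ring)[:2]))
d=red-ring;print('red ang',np.degrees(np.arctan2(d[1],d[0])))
print('cap',np.linalg.norm(P(262,268,.058)-P(517,268,.058)), P(389.5,268,.058))
# tier rim ellipse from full picture
im=cv2.imread('pics/w1.png')
for n,pt in dict(l=(278,61),r=(383,63),t=(330,6),b=(331,119)).items(): print(n,onplane(c,*pt,.085))
# deck corners
for pt in [(255+59/6,120+433/6),(255+678/6,120+497/6)]: print('corner',onplane(c,*pt,.05))
```

```text
ring [0.44872637 0.19655986 0.051     ] red [0.41530643 0.19907196 0.051     ]
ring diam 0.07684770675094116
0.078 stripe [0.45227262 0.2169632  0.078     ] [0.44947733 0.19818662 0.078     ] 0.018983506377058087
 ptr ang 81.53249203087782
 bar end [0.45263842 0.21957352 0.078     ] 0.023343794603340347
0.086 stripe [0.45221489 0.21780499 0.086     ] [0.44948479 0.19946629 0.086     ] 0.018540796563560617
 ptr ang 81.53249203087773
 bar end [0.45257217 0.22035443 0.086     ] 0.024103359751316264
red ang 175.70129061061596
cap 0.051542812344733596 [0.44874663 0.19762864 0.058     ]
l [0.40611441 0.30799958 0.085     ]
r [0.5139547  0.30632085 0.085     ]
t [0.45893741 0.35760133 0.085     ]
b [0.46116364 0.25074143 0.085     ]
corner [0.37923365 0.16062533 0.05      ]
corner [0.51108637 0.14678586 0.05      ]
```

Run:
```python
from h import *
p=[0.449,.1973,0]
plan([((p[0],p[1],.12),Rdown(81)),((p[0],p[1],.062),Rdown(81))])
```

```text
lin [ 20.   -1.  139.7] rot [0.01 0.02 9.01] |d| 141.1 ang 9.0
lin [ 20.   -1.  197.7] rot [0.01 0.02 9.01] |d| 198.7 ang 9.0
```

play_rows:
  fingers: [0,0,0,0,0,0,0,0,255,255,255,255,255,255,255,255,255,255]
  linear:
    - [20,-1,50]
    - [20,-1,100]
    - [20,-1,140]
    - [20,-1,160]
    - [20,-1,180]
    - [20,-1,198]
    - [20,-1,198]
    - [20,-1,198]
    - [20,-1,198]
    - [20,-1,198]
    - [20,-1,198]
    - [20,-1,198]
    - [20,-1,198]
    - [20,-1,198]
    - [20,-1,198]
    - [20,-1,198]
    - [20,-1,198]
    - [20,-1,198]
  rot:
    - [0,0,5]
    - [0,0,9]
    - [0,0,9]
    - [0,0,9]
    - [0,0,9]
    - [0,0,9]
    - [0,0,9]
    - [0,0,9]
    - [0,0,9]
    - [0,0,9]
    - [0,0,9]
    - [0,0,9]
    - [0,0,9]
    - [0,0,9]
    - [0,0,9]
    - [0,0,9]
    - [0,0,9]
    - [0,0,9]

```text
time_s: 4.1
position: [0.4486, 0.1989, 0.0615]
tcp_rot: [[0.154, 0.988, -0.0], [0.988, -0.154, -0.0], [-0.0, -0.0, -1.0]]
force: [-0.5, -0.3, -0.8]
opening: 0.167
```

play_rows:
  fingers: [255,255,255,255,255,255,255,255,255,255,255,255,255,255,255,255,255,255]
  linear:
    - [-1,0,0]
    - [-1.5,0,0]
    - [-1.5,0,0]
    - [-1.5,0,0]
    - [-1.5,0,0]
    - [-1.5,0,0]
    - [-1.5,0,0]
    - [-1.5,0,0]
    - [-1.5,0,0]
    - [-1.5,0,0]
    - [-1.5,0,0]
    - [-1.5,0,0]
    - [-1.5,0,0]
    - [-1.5,0,0]
    - [-1.5,0,0]
    - [-1.5,0,0]
    - [-1.5,0,0]
    - [-1.5,0,0]
  rot:
    - [0,0,0]
    - [0,0,-6]
    - [0,0,-12]
    - [0,0,-18]
    - [0,0,-24]
    - [0,0,-30]
    - [0,0,-36]
    - [0,0,-42]
    - [0,0,-48]
    - [0,0,-54]
    - [0,0,-60]
    - [0,0,-66]
    - [0,0,-72]
    - [0,0,-78]
    - [0,0,-84]
    - [0,0,-90]
    - [0,0,-93]
    - [0,0,-93]

```text
time_s: 5.9
position: [0.4444, 0.1955, 0.0615]
tcp_rot: [[-0.995, 0.099, -0.008], [0.099, 0.995, -0.003], [0.008, -0.004, -1.0]]
force: [-5.8, -5.5, 6.5]
opening: 0.131
```

play_rows:
  fingers: [138,138,138,138,138,138,138,100,50,0,0]
  linear:
    - [0,0,0]
    - [0,0,0]
    - [0,0,0]
    - [0,0,-10]
    - [0,0,-40]
    - [0,0,-80]
    - [0,0,-120]
    - [0,0,-160]
    - [0,0,-200]
    - [0,0,-200]
    - [0,0,-200]
  rot:
    - [0,0,0]
    - [0,0,0]
    - [0,0,0]
    - [0,0,0]
    - [0,0,0]
    - [0,0,0]
    - [0,0,0]
    - [0,0,0]
    - [0,0,0]
    - [0,0,0]
    - [0,0,0]

```text
time_s: 7.0
position: [0.4489, 0.1976, 0.2631]
tcp_rot: [[-0.995, 0.101, 0.003], [0.101, 0.995, 0.001], [-0.003, 0.001, -1.0]]
force: [-0.1, -0.0, 0.2]
opening: 0.738
```

Run:
```python
from h import *
import pickle
c=get_calibration('wrist');im=capture('wrist');save(im,'w2');pickle.dump(c,open('c_w2.pkl','wb'))
u,v=proj(c,(.449,.197,.06));print(u,v,proj(c,(.46,.305,.085)))
u,v=int(u),int(v)
save(cv2.resize(im[v-50:v+50,u-65:u+65],None,fx=6,fy=6,interpolation=cv2.INTER_NEAREST),'w2c');print(u-65,v-50)
```

```text
319.2864555843766 178.8987532110482 [413.19089754 183.16157538]
254 128
```

View pics/w2c.png

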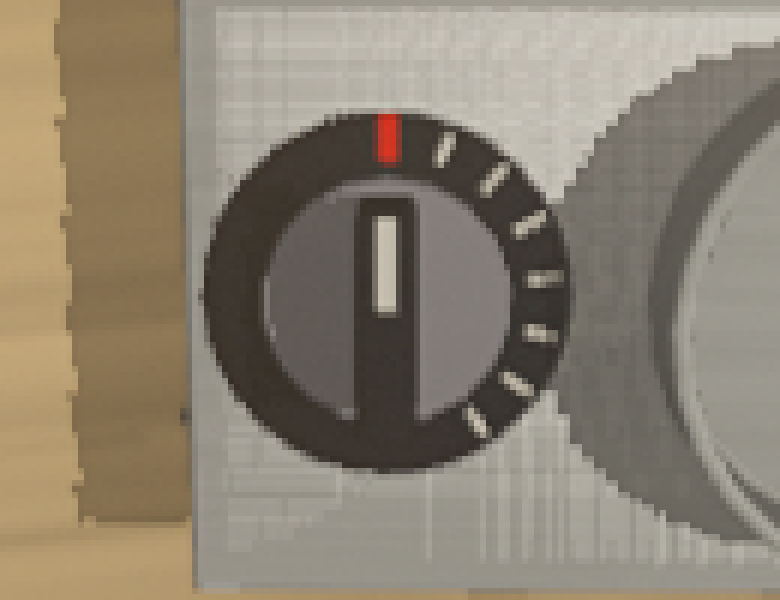

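View pics/w2.png

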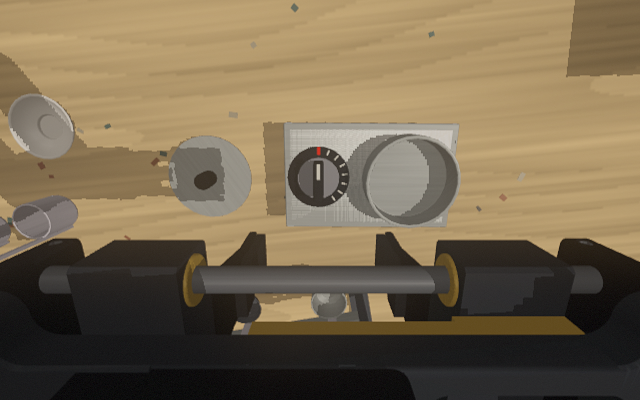

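Run:
```python
from h import *
import pickle
c=pickle.load(open('c_w2.pkl','rb'))
P=lambda u,v,z: onplane(c,254+u/6-.4,128+v/6-.4,z)
r=P(388,292,.051);q=P(390,138,.051);a=P(385.5,220,.078);b=P(385.5,312,.078)
A=lambda d:np.degrees(np.arctan2(d[1],d[0]))%360
print('ring',r,'red',A(q-r),'ptr',A(a-b),'ptr from axis',A(a-r))
print('deck edge L',A(P(182,0,.05)-P(195,585,.05)))
im=cv2.imread('pics/w2.png');g=cv2.cvtColor(im,cv2.COLOR_BGR2GRAY)
for n,pts,z in [('lid',[(168.5,177),(251,177),(209,136),(209,216)],.010),('tier',[(362.5,178),(459,178),(410,134),(410,227)],.085)]:
    W=[onplane(c,*p,z) for p in pts];print(n,(W[0]+W[1])/2,(W[2]+W[3])/2,np.linalg.norm(W[0]-W[1]),np.linalg.norm(W[2]-W[3]))
save(cv2.cvtColor(cv2.resize(im[120:235,150:260],None,fx=5,fy=5,interpolation=cv2.INTER_NEAREST),cv2.COLOR_BGR2RGB),'w2l')
save(cv2.cvtColor(cv2.resize(im[120:235,350:470],None,fx=5,fy=5,interpolation=cv2.INTER_NEAREST),cv2.COLOR_BGR2RGB),'w2t')
```

```text
ring [0.44734682 0.19586398 0.051     ] red 173.29275732074152 ptr 174.00347710751373 ptr from axis 175.07269104250955
deck edge L 173.52807375198984
lid [0.44080798 0.04351293 0.01      ] [0.44138861 0.04231006 0.01      ] 0.11549638538658472 0.1144298342939524
tier [0.45362479 0.30232797 0.085     ] [0.45887061 0.30134475 0.085     ] 0.11104810509412878 0.10988653528947367
```

View pics/w2l.png

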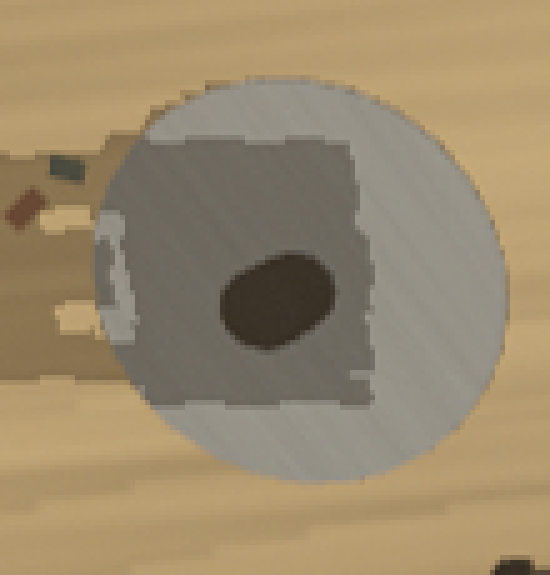

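View pics/w2t.png

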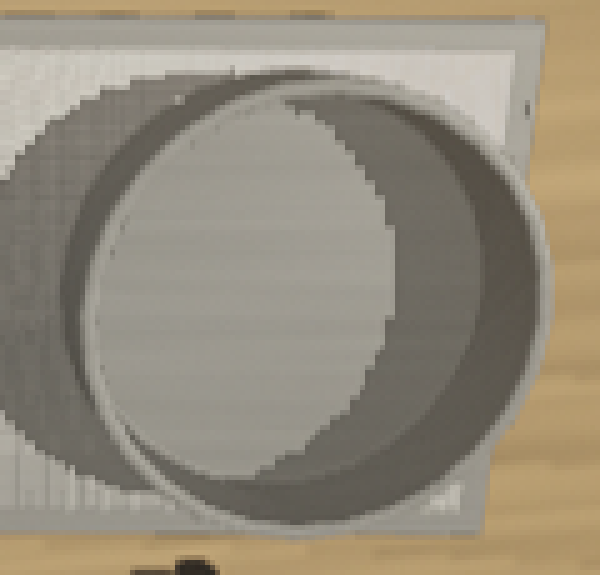

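Run:
```python
from h import *
import pickle
c=pickle.load(open('c_w2.pkl','rb'));z=.085
W=[onplane(c,*p,z) for p in [(366,183),(460,178),(411,134.6),(411,227)]];print('tier2',(W[0]+W[1])/2,(W[2]+W[3])/2,np.linalg.norm(W[0]-W[1]),np.linalg.norm(W[2]-W[3]))
c=pickle.load(open('c_w1.pkl','rb'))
W=[onplane(c,*p,z) for p in [(278,61),(383,63),(330,6),(331,119)]];print('tier1',(W[0]+W[1])/2,(W[2]+W[3])/2)
# draw predicted outlines
c2=pickle.load(open('c_w2.pkl','rb'))
for c,n in ((c,'w1'),(c2,'w2')):
    im=cv2.imread(f'pics/{n}.png')
    im=cv2.resize(im,None,fx=4,fy=4,interpolation=cv2.INTER_NEAREST)
    for ctr,r,col in [((.4595,.3045,.085),.055,(0,0,255)),((.441,.043,.01),.058,(0,255,0))]:
        for t in np.linspace(0,2*np.pi,120):
            u,v=proj(c,np.array(ctr)+r*np.array([np.cos(t),np.sin(t),0]));cv2.circle(im,(int(4*u+2),int(4*v+2)),1,col,-1)
    im=im[0:540,4*250:4*450] if n=='w1' else im[480:920,4*150:4*350+1200][:, :]
    cv2.imwrite(f'pics/{n}o.png',im if im.shape[1]<=800 else im[:,400:1200] if 0 else im[:, -1200:][:, 300:1100])
```

```text
tier2 [0.45682499 0.30472516 0.085     ] [0.45931419 0.30248806 0.085     ] 0.10808525626225296 0.10924552433307404
tier1 [0.46003455 0.30716021 0.085     ] [0.46005052 0.30417138 0.085     ]
```

View pics/w1o.png

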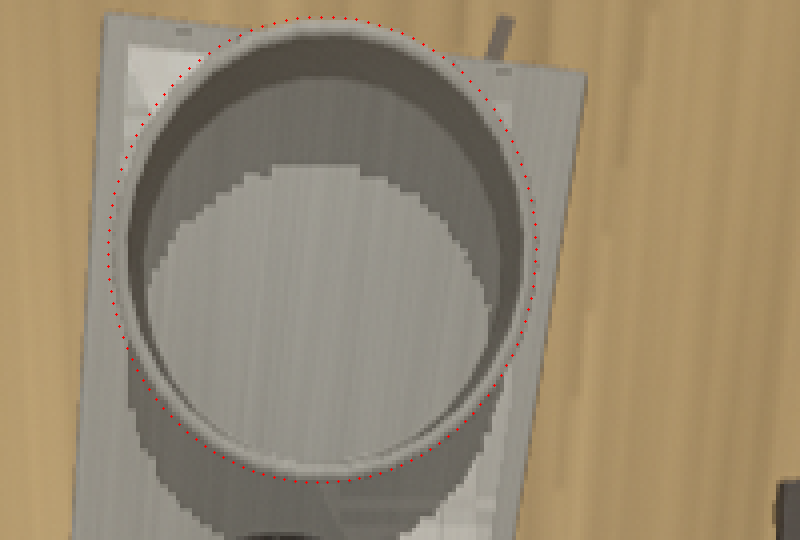

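View pics/w2o.png

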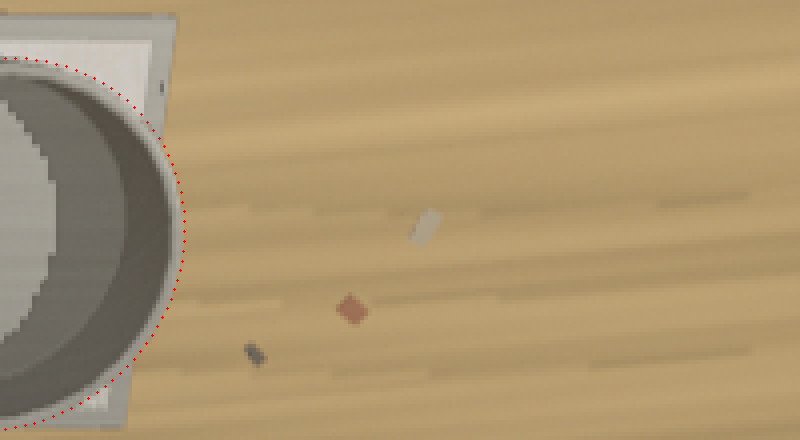

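Run:
```python
from h import *
plan([((.441,.043,.2),Rdown(174))])
```

```text
lin [  -8.8 -154.3   61.7] rot [ 0.   -0.    0.17] |d| 166.4 ang 0.2
```

play_rows:
  fingers: [0,0,0,0,0,0]
  linear:
    - [-9,-50,20]
    - [-9,-100,40]
    - [-9,-154,62]
    - [-9,-154,62]
    - [-9,-154,62]
    - [-9,-154,62]
  rot:
    - [0,0,0]
    - [0,0,0]
    - [0,0,0]
    - [0,0,0]
    - [0,0,0]
    - [0,0,0]

```text
time_s: 7.65
position: [0.4411, 0.0435, 0.1986]
tcp_rot: [[-0.995, 0.103, -0.003], [0.103, 0.995, 0.001], [0.003, 0.001, -1.0]]
force: [-0.3, 0.0, 0.5]
opening: 1.005
```

Run:
```python
from h import *
import pickle
c=get_calibration('wrist');im=capture('wrist');save(im,'w3');pickle.dump(c,open('c_w3.pkl','wb'))
for q in [(.441,.043,.01),(.441,.043,.04)]: print(proj(c,q))
plan([((.441,.043,.016),Rdown(174))])
hsv=cv2.cvtColor(im,cv2.COLOR_RGB2HSV)
m=((hsv[...,1]<45)&(hsv[...,2]>60)).astype(np.uint8)*255; m[235:]=0
n,l,st,ce=cv2.connectedComponentsWithStats(m)
for i in range(1,n):
    if st[i,4]>800: print(st[i],ce[i])
```

```text
[319.43433737 182.15090652]
[319.39710585 187.8252095 ]
lin [  0.2  -1.1 183.1] rot [ 0.03 -0.08  0.16] |d| 183.1 ang 0.2
[  90   83   77   78 4628] [127.78370787 121.56655143]
[  411   117   229   118 23759] [532.6687571  174.72014815]
[ 271  133   97   95 6785] [319.09712601 179.93294031]
[  93  204   66   31 1578] [127.82319392 221.63498099]
```

View pics/w3.png

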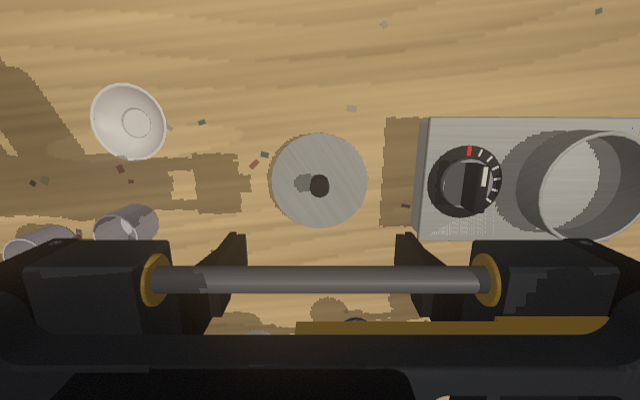

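play_rows:
  fingers: [0,0,0,0,0,0,255,255,255,255,255,255,255,255,255,255,255]
  linear:
    - [1,-1,50]
    - [1,-1,100]
    - [1,-1,140]
    - [1,-1,170]
    - [1,-1,183]
    - [1,-1,183]
    - [1,-1,183]
    - [1,-1,183]
    - [1,-1,183]
    - [1,-1,183]
    - [1,-1,183]
    - [1,-1,183]
    - [1,-1,183]
    - [1,-1,183]
    - [1,-1,183]
    - [1,-1,183]
    - [1,-1,183]
  rot:
    - [0,0,0]
    - [0,0,0]
    - [0,0,0]
    - [0,0,0]
    - [0,0,0]
    - [0,0,0]
    - [0,0,0]
    - [0,0,0]
    - [0,0,0]
    - [0,0,0]
    - [0,0,0]
    - [0,0,0]
    - [0,0,0]
    - [0,0,0]
    - [0,0,0]
    - [0,0,0]
    - [0,0,0]

```text
time_s: 9.4
position: [0.4406, 0.0424, 0.0165]
tcp_rot: [[-0.995, 0.102, -0.0], [0.102, 0.995, 0.0], [0.0, -0.0, -1.0]]
force: [0.2, -0.4, 0.5]
opening: 0.244
```

Run:
```python
from h import *
s=bot.read_state();print(s['position'],s['opening'],s['force'])
plan([((s['position'][0],s['position'][1],.16),Rdown(174)),((.460,.3045,.16),Rdown(174)),((.460,.3045,.105),Rdown(174)),((.460,.3045,.095),Rdown(174))])
```

```text
[0.44063861 0.04238308 0.01651443] 0.24362714345282593 [ 0.21635492 -0.39184413  0.48381236]
lin [   0.    -0.  -143.5] rot [-0.   -0.01  0.16] |d| 143.5 ang 0.2
lin [   7.4  262.7 -143.5] rot [-0.   -0.01  0.16] |d| 299.4 ang 0.2
lin [  7.4 262.7 -88.5] rot [-0.   -0.01  0.16] |d| 277.3 ang 0.2
lin [  7.4 262.7 -78.5] rot [-0.   -0.01  0.16] |d| 274.3 ang 0.2
```

play_rows:
  fingers: [255,255,255,255,255,255,255,255,255,255,255,255,255,255,255]
  linear:
    - [0,0,-20]
    - [0,0,-60]
    - [0,0,-100]
    - [0,0,-143]
    - [0,30,-143]
    - [2,70,-143]
    - [4,110,-143]
    - [5,150,-143]
    - [6,190,-143]
    - [7,225,-143]
    - [7,250,-143]
    - [7,262,-143]
    - [7,262,-125]
    - [7,262,-110]
    - [7,262,-110]
  rot:
    - [0,0,0]
    - [0,0,0]
    - [0,0,0]
    - [0,0,0]
    - [0,0,0]
    - [0,0,0]
    - [0,0,0]
    - [0,0,0]
    - [0,0,0]
    - [0,0,0]
    - [0,0,0]
    - [0,0,0]
    - [0,0,0]
    - [0,0,0]
    - [0,0,0]

```text
time_s: 10.9
position: [0.4582, 0.3023, 0.1243]
tcp_rot: [[-0.995, 0.102, -0.006], [0.102, 0.995, -0.003], [0.006, -0.003, -1.0]]
force: [-0.1, -0.0, -1.0]
opening: 0.243
```

Run:
```python
from h import *
s=bot.read_state();print(s['position'],s['opening'],s['force'])
c=get_calibration('wrist');im=capture('wrist');save(im,'w4')
save(capture('side'),'s4')
for ctr,r,col in [((.460,.3045,.085),.055,(255,0,0)),((s['position'][0]-.001,s['position'][1],s['position'][2]-.006),.058,(0,255,0))]:
        for t in np.linspace(0,2*np.pi,150):
            u,v=proj(c,np.array(ctr)+r*np.array([np.cos(t),np.sin(t),0]));
            if 0<=u<640 and 0<=v<400: im[int(v),int(u)]=col
save(im,'w4o')
```

```text
[0.45816801 0.30233731 0.12433784] 0.242510647757578 [-0.14788008 -0.0112918  -1.01418125]
```

View pics/w4o.png

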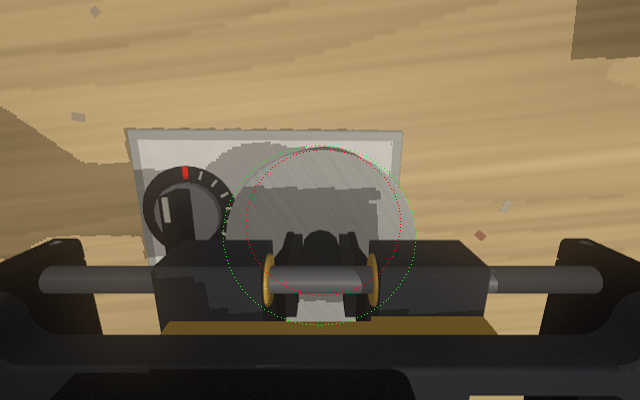

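View pics/s4.png

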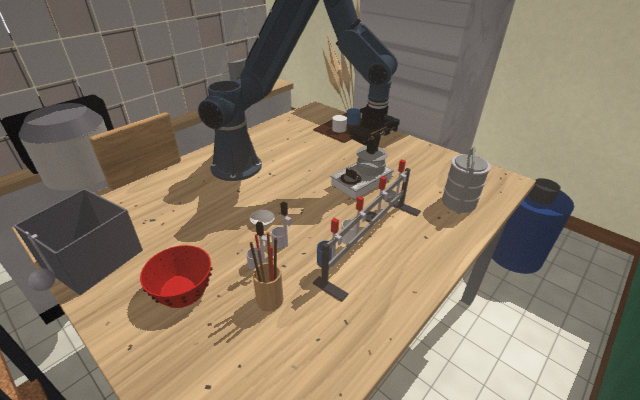

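Run:
```python
from h import *
s=bot.read_state();print(s['position'],s['opening'],s['force'])
plan([((.4605,.3045,.095),Rdown(174))])
```

```text
[0.45999573 0.30301789 0.12625012] 0.2460656262218023 [-0.02352089 -0.58883522 -1.78023754]
lin [-0.4  1.6 31.2] rot [-0.05 -0.08  0.13] |d| 31.3 ang 0.2
```

play_rows:
  fingers: [255,255,255,255,255,255,255,255,255,255]
  linear:
    - [0,0.5,0]
    - [0,1,6]
    - [0,1,12]
    - [0,1,16]
    - [0,1,20]
    - [0,1,24]
    - [0,1,27]
    - [0,1,30]
    - [0,1,30]
    - [0,1,30]
  rot:
    - [0,0,0]
    - [0,0,0]
    - [0,0,0]
    - [0,0,0]
    - [0,0,0]
    - [0,0,0]
    - [0,0,0]
    - [0,0,0]
    - [0,0,0]
    - [0,0,0]

```text
time_s: 12.0
position: [0.4605, 0.3048, 0.0965]
tcp_rot: [[-0.995, 0.102, 0.0], [0.102, 0.995, 0.0], [-0.0, 0.0, -1.0]]
force: [-0.1, 0.1, -1.6]
opening: 0.246
```

Run:
```python
from h import *
save(capture('wrist'),'w5'); im=capture('side')
save(cv2.resize(im[130:210,320:420],None,fx=6,fy=6,interpolation=cv2.INTER_CUBIC),'s5c')
s=bot.read_state();print(s['position'],s['opening'],s['force'])
```

```text
[0.46058464 0.30481923 0.09670409] 0.24471189039300445 [ 0.33482153 -0.23568152 -1.88334736]
```

View pics/w5.png

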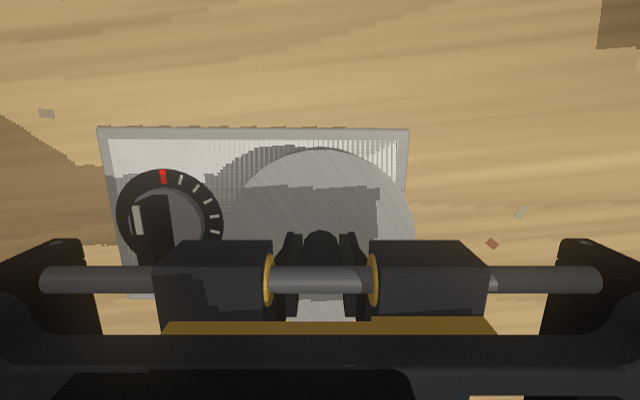

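View pics/s5c.png

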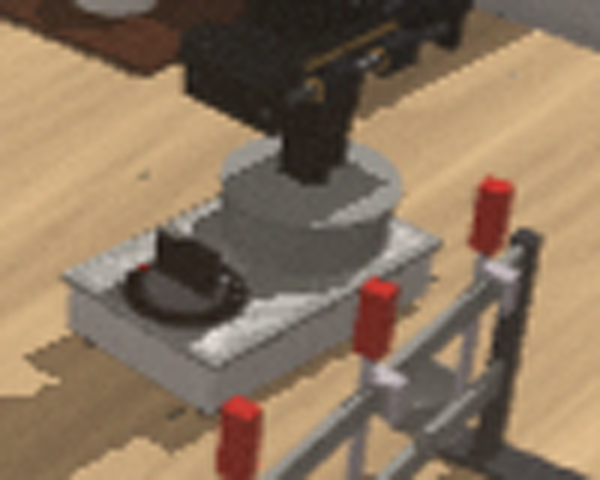

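play_rows:
  fingers: [255,255,255,200,150,120,100,60,0,0,0,0,0]
  linear:
    - [0,0,1]
    - [0,0,1.7]
    - [0,0,1.7]
    - [0,0,1.7]
    - [0,0,1.7]
    - [0,0,1.7]
    - [0,0,1.7]
    - [0,0,1.7]
    - [0,0,-10]
    - [0,0,-50]
    - [0,0,-100]
    - [0,0,-150]
    - [0,0,-150]
  rot:
    - [0,0,0]
    - [0,0,0]
    - [0,0,0]
    - [0,0,0]
    - [0,0,0]
    - [0,0,0]
    - [0,0,0]
    - [0,0,0]
    - [0,0,0]
    - [0,0,0]
    - [0,0,0]
    - [0,0,0]
    - [0,0,0]

```text
time_s: 13.4
position: [0.465, 0.3068, 0.2548]
tcp_rot: [[-0.995, 0.101, 0.016], [0.101, 0.995, 0.006], [-0.015, 0.008, -1.0]]
force: [1.7, -0.0, 0.0]
opening: 0.962
```

Run:
```python
from h import *
c=get_calibration('wrist');im=capture('wrist');save(im,'w6')
for ctr,r,col in [((.460,.3045,.089),.058,(255,0,0))]:
        for t in np.linspace(0,2*np.pi,150):
            u,v=proj(c,np.array(ctr)+r*np.array([np.cos(t),np.sin(t),0]));
            if 0<=u<640 and 0<=v<400: im[int(v),int(u)]=col
save(im,'w6o')
im=capture('side')
save(cv2.resize(im[130:210,320:420],None,fx=6,fy=6,interpolation=cv2.INTER_CUBIC),'s6c')
s=bot.read_state();print(s['position'],s['opening'],s['force'])
```

```text
[0.46107577 0.30506694 0.24872841] 0.9842527479750709 [ 0.05456319  1.02112352 -0.53930459]
```

View pics/w6o.png

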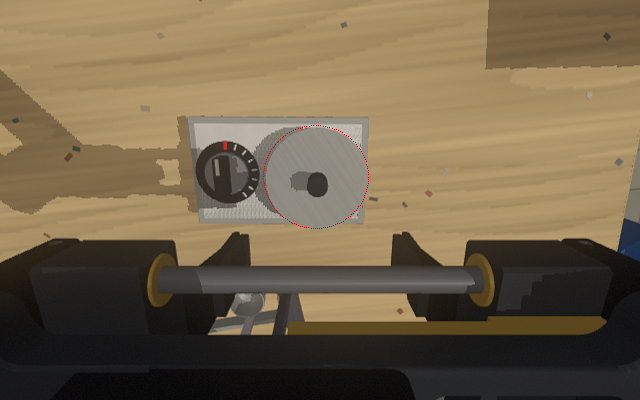

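View pics/s6c.png

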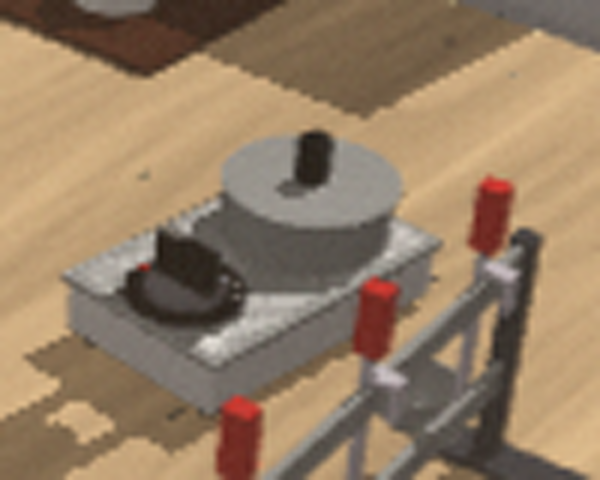

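Run:
```python
from h import *
plan([((.69,.10,.30),Rdown(178)),((.69,-.06,.30),Rdown(178))])
```

```text
lin [-248.8 -180.6  -50.7] rot [ 0.11  0.22 -3.83] |d| 311.6 ang 3.8
lin [-265.  -339.8  -50.9] rot [ 0.11  0.22 -3.83] |d| 433.9 ang 3.8
```

play_rows:
  fingers: [0,0,0,0,0,0,0,0,0,0,0,0]
  linear:
    - [-10,0,-45]
    - [-60,-40,-51]
    - [-100,-70,-51]
    - [-150,-110,-51]
    - [-200,-145,-51]
    - [-249,-181,-51]
    - [-249,-181,-51]
    - [-249,-181,-51]
    - [-249,-181,-51]
    - [-249,-181,-51]
    - [-249,-181,-51]
    - [-249,-181,-51]
  rot:
    - [0,0,-1]
    - [0,0,-2]
    - [0,0,-3]
    - [0,0,-4]
    - [0,0,-4]
    - [0,0,-4]
    - [0,0,-4]
    - [0,0,-4]
    - [0,0,-4]
    - [0,0,-4]
    - [0,0,-4]
    - [0,0,-4]

```text
time_s: 14.7
position: [0.6888, 0.1007, 0.2978]
tcp_rot: [[-1.0, 0.03, -0.0], [0.03, 1.0, 0.0], [0.0, 0.0, -1.0]]
force: [0.0, 0.5, 0.1]
opening: 0.999
```

Run:
```python
from h import *
import pickle
s=bot.read_state();print(s['position'])
c=get_calibration('wrist');im=capture('wrist');save(im,'w7');pickle.dump(c,open('c_w7.pkl','wb'))
plan([((.69,-.10,.30),Rdown(178))])
```

```text
[0.68882979 0.10074541 0.29776517]
lin [  -7.1 -200.5   -2.1] rot [0.   0.   0.26] |d| 200.6 ang 0.3
```

View pics/w7.png

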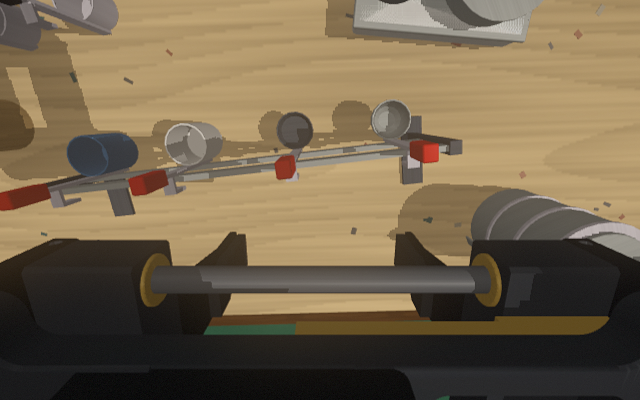

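play_rows:
  fingers: [0,0,0,0,0,0,0]
  linear:
    - [0,-50,0]
    - [0,-100,0]
    - [0,-150,0]
    - [0,-170,0]
    - [0,-170,0]
    - [0,-170,0]
    - [0,-170,0]
  rot:
    - [0,0,0]
    - [0,0,0]
    - [0,0,0]
    - [0,0,0]
    - [0,0,0]
    - [0,0,0]
    - [0,0,0]

```text
time_s: 15.45
position: [0.6843, -0.0683, 0.2977]
tcp_rot: [[-1.0, 0.03, 0.0], [0.03, 1.0, 0.001], [-0.0, 0.001, -1.0]]
force: [0.6, -0.6, 0.4]
opening: 0.997
```

Run:
```python
from h import *
import pickle
s=bot.read_state();print(s['position'])
c=get_calibration('wrist');im=capture('wrist');save(im,'w8');pickle.dump(c,open('c_w8.pkl','wb'))
plan([((.58,-.23,.30),Rdown(178))])
for n in ('w7','w8'):
    im=cv2.imread(f'pics/{n}.png')
    cv2.imwrite(f'pics/{n}L.png',cv2.resize(im[80:230,0:270],None,fx=2.9,fy=2.9,interpolation=cv2.INTER_CUBIC))
    cv2.imwrite(f'pics/{n}R.png',cv2.resize(im[80:230,230:500],None,fx=2.9,fy=2.9,interpolation=cv2.INTER_CUBIC))
```

```text
[ 0.68428761 -0.06830739  0.29769501]
lin [  99.5 -164.8   -2.4] rot [0.04 0.   0.31] |d| 192.5 ang 0.3
```

View pics/w8.png

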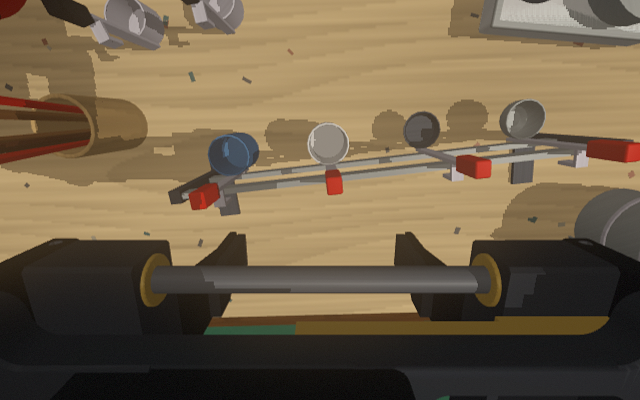

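View pics/w7R.png

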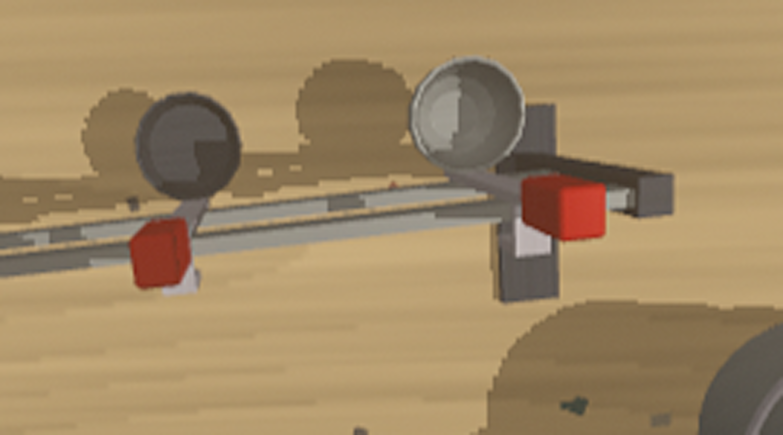

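View pics/w7L.png

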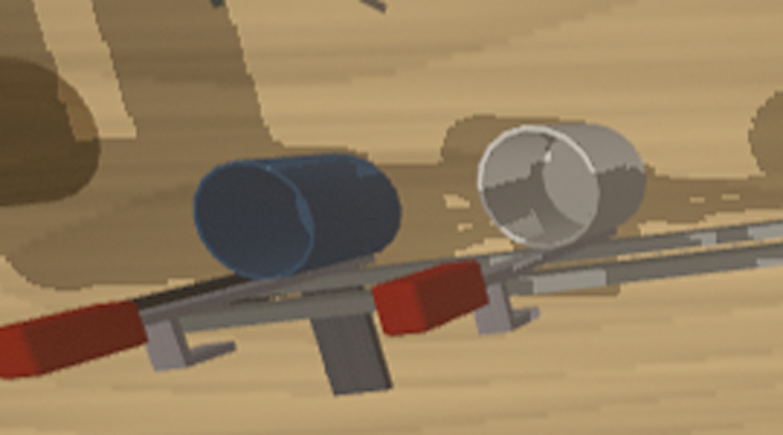

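Run:
```python
from h import *
import pickle
for n,cols in (('w7',[200,210,220,230,240,250,310,325,340,355,365]),('w8',[270,280,290,300,310,360,380,400,440])):
    im=cv2.cvtColor(cv2.imread(f'pics/{n}.png'),cv2.COLOR_BGR2HSV);c=pickle.load(open(f'c_{n}.pkl','rb'))
    for u in cols:
        s=im[130:220,u,1]<60
        runs=[];st=None
        for i,x in enumerate(s):
            if x and st is None: st=i
            if not x and st is not None: runs.append((130+st,130+i));st=None
        if runs:
            v=runs[-1][1]-.5
            print(n,u,runs,onplane(c,u,v,.155).round(4))
```

```text
w7 200 [(130, 169), (172, 180)] [ 0.6729 -0.0225  0.155 ]
w7 210 [(130, 161), (163, 168), (171, 178)] [ 0.6711 -0.0119  0.155 ]
w7 220 [(134, 150), (162, 167), (170, 177)] [ 0.6704 -0.0015  0.155 ]
w7 230 [(161, 166), (168, 175)] [0.6687 0.009  0.155 ]
w7 240 [(160, 165), (167, 174)] [0.6679 0.0194 0.155 ]
w7 250 [(159, 164), (166, 173)] [0.6672 0.0297 0.155 ]
w7 310 [(138, 139), (152, 157), (159, 167)] [0.663  0.0914 0.155 ]
w7 325 [(150, 155), (158, 165)] [0.6614 0.1068 0.155 ]
w7 340 [(148, 154), (156, 163)] [0.6598 0.122  0.155 ]
w7 355 [(146, 152), (154, 162)] [0.6593 0.1373 0.155 ]
w7 365 [(145, 151), (153, 161)] [0.6586 0.1474 0.155 ]
w8 270 [(170, 176), (181, 189)] [ 0.6802 -0.12    0.155 ]
w8 280 [(169, 175), (180, 188)] [ 0.6794 -0.1096  0.155 ]
w8 290 [(168, 173), (179, 187)] [ 0.6787 -0.0991  0.155 ]
w8 300 [(167, 173), (177, 186)] [ 0.6779 -0.0887  0.155 ]
w8 310 [(133, 156), (166, 171), (176, 185)] [ 0.6772 -0.0783  0.155 ]
w8 360 [(160, 166), (171, 179)] [ 0.6725 -0.0265  0.155 ]
w8 380 [(158, 163), (168, 177)] [ 0.671 -0.006  0.155]
w8 400 [(155, 161), (166, 175)] [0.6696 0.0145 0.155 ]
w8 440 [(151, 160), (162, 170)] [0.6657 0.0552 0.155 ]
```

Run:
```python
from h import *
import pickle
B={};C={}
for n in ('w7','w8'):
    im=cv2.cvtColor(cv2.imread(f'pics/{n}.png'),cv2.COLOR_BGR2HSV);C[n]=pickle.load(open(f'c_{n}.pkl','rb'))
    m=(((im[...,0]<8)|(im[...,0]>172))&(im[...,1]>140)).astype(np.uint8)*255;m[:140]=0;m[215:]=0
    k,l,st,ce=cv2.connectedComponentsWithStats(m)
    B[n]=sorted([(tuple(ce[i]),st[i]) for i in range(1,k) if st[i,4]>100],key=lambda t:t[0][0]);print(n,[(np.round(b[0],1),b[1]) for b in B[n]])
b8=[b for b in B['w8'] if b[0][0]>150]
P=[]
for a,b in zip(B['w7'],b8):
    p,e=tri(C['w7'],a[0],C['w8'],b[0]);P.append(p);print(p.round(4),e.round(4), 'exp x',.6672-.0808*p[1]-.005)
P=np.array(P);print(np.diff(P,axis=0));print('mids',(P[1:]+P[:-1])/2)
```

```text
w7 [(array([ 23.3, 196.4]), array([  0, 184,  51,  26, 857], dtype=int32)), (array([147.6, 182.2]), array([128, 170,  40,  26, 684], dtype=int32)), (array([284.9, 166.9]), array([275, 155,  21,  24, 401], dtype=int32)), (array([424.3, 150.8]), array([410, 140,  29,  23, 565], dtype=int32))]
w8 [(array([ 39. , 150.9]), array([  0, 140,  89,  24, 642], dtype=int32)), (array([203.9, 195.9]), array([189, 183,  31,  27, 579], dtype=int32)), (array([333.5, 182. ]), array([325, 170,  18,  25, 370], dtype=int32)), (array([473.5, 166.2]), array([456, 155,  35,  24, 671], dtype=int32)), (array([613.5, 150.1]), array([ 586,  140,   54,   22, 1020], dtype=int32))]
[ 0.6777 -0.1766  0.1873] 0.0003 exp x 0.6764696192098665
[ 0.6672 -0.0554  0.1917] 0.0005 exp x 0.666673987687021
[0.6568 0.0703 0.1917] 0.0001 exp x 0.6565174082144732
[0.6467 0.1952 0.1891] 0.0 exp x 0.6464243144019297
[[-1.05518659e-02  1.21233063e-01  4.34821220e-03]
 [-1.03872241e-02  1.25700241e-01  4.06059779e-05]
 [-1.01225021e-02  1.24914527e-01 -2.59662527e-03]]
mids [[ 0.67245143 -0.11598767  0.18950047]
 [ 0.66198188  0.00747899  0.19169488]
 [ 0.65172702  0.13278637  0.19041687]]
```

play_rows:
  fingers: [0,0,0,0,0,0,0,0]
  linear:
    - [25,-40,-2]
    - [50,-80,-2]
    - [75,-120,-2]
    - [100,-165,-2]
    - [100,-165,-2]
    - [100,-165,-2]
    - [100,-165,-2]
    - [100,-165,-2]
  rot:
    - [0,0,0]
    - [0,0,0]
    - [0,0,0]
    - [0,0,0]
    - [0,0,0]
    - [0,0,0]
    - [0,0,0]
    - [0,0,0]

```text
time_s: 16.3
position: [0.58, -0.2302, 0.2995]
tcp_rot: [[-1.0, 0.029, 0.0], [0.029, 1.0, 0.0], [-0.0, 0.0, -1.0]]
force: [-0.4, -0.0, -0.7]
opening: 1.0
```

Run:
```python
from h import *
import pickle
s=bot.read_state();print(s['position'])
c=get_calibration('wrist');im=capture('wrist');save(im,'w9');pickle.dump(c,open('c_w9.pkl','wb'))
```

```text
[ 0.58002058 -0.23024431  0.29953112]
```

View pics/w9.png

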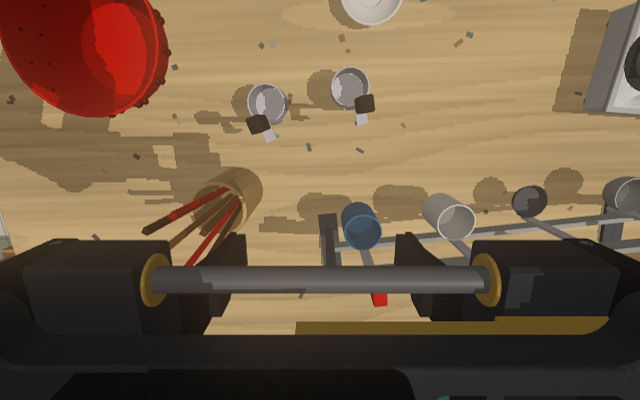

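Run:
```python
import cv2
im=cv2.imread('pics/w9.png')
cv2.imwrite('pics/w9c.png',cv2.resize(im[60:150,235:385],None,fx=5.3,fy=5.3,interpolation=cv2.INTER_NEAREST))
```

```text
(no output)
```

View pics/w9c.png

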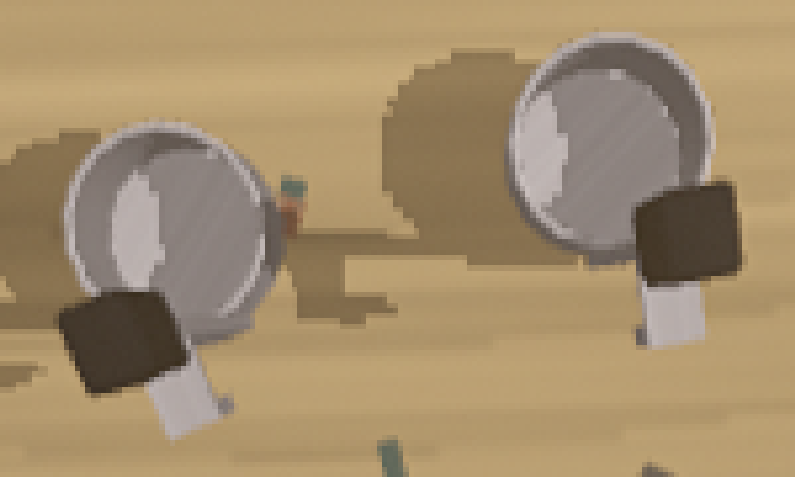

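Run:
```python
from h import *
import pickle
c=pickle.load(open('c_w9.pkl','rb'))
P=lambda u,v,z: onplane(c,235+u/5.3-.4,60+v/5.3-.4,z)
A=lambda d:np.degrees(np.arctan2(d[1],d[0]))
im=cv2.imread('pics/w9.png');hsv=cv2.cvtColor(im,cv2.COLOR_BGR2HSV)
m=(hsv[...,2]<62).astype(np.uint8)*255;m[:60]=0;m[150:]=0;m[:,:235]=0;m[:,385:]=0
k,l,st,ce=cv2.connectedComponentsWithStats(m)
for i in range(1,k):
    if st[i,4]>80: print('grip',ce[i],st[i],onplane(c,*ce[i],.152).round(4))
for n,e0,e1,sides,cup in [('A',(649,348),(705,340),[((643,292),(649,346)),((701,285),(705,338))],[(510,145),(713,145),(612,35),(612,252)]),('B',(172,438),(219,408),[((149,386),(172,438)),((189,352),(219,408))],[(66,215),(274,230),(165,124),(165,320)])]:
    a=P(*e0,.122);b=P(*e1,.122)
    print(n,'end ang+90?',A(b-a)-0, 'len',np.linalg.norm(a-b),'sides',[A(P(*q,.122)-P(*p,.122)) for p,q in sides],'endmid',(a+b)/2)
    W=[P(*q,.05) for q in cup];print(' cup',((W[0]+W[1])/2).round(4),((W[2]+W[3])/2).round(4),np.linalg.norm(W[0]-W[1]))
print('cam',-np.array(c['camera_from_world'])[:3,:3].T@np.array(c['camera_from_world'])[:3,3])
```

```text
A end ang+90? 96.20103390234566 len 0.011608733422208316 sides [np.float64(6.708145461341063), np.float64(5.18520859636182)] endmid [ 0.51537317 -0.18187368  0.122     ]
 cup [ 0.4703 -0.1883  0.05  ] [ 0.4703 -0.1882  0.05  ] 0.04916326926497786
B end ang+90? 119.64972798169569 len 0.011824471139967275 sides [np.float64(20.130146991481354), np.float64(25.152989620494782)] endmid [ 0.5283707  -0.28237753  0.122     ]
 cup [ 0.4848 -0.2965  0.05  ] [ 0.4851 -0.2978  0.05  ] 0.05092422023406079
cam [ 0.50563834 -0.22797796  0.46122327]
```

Run:
```python
from h import *
plan([((.4958,-.1847,.25),Rdown(97)),((.4958,-.1847,.136),Rdown(97))])
```

```text
lin [85.5 43.2 49.5] rot [ 2.000e-02 -0.000e+00  8.132e+01] |d| 107.8 ang 81.3
lin [ 85.5  43.2 163.5] rot [ 2.000e-02 -0.000e+00  8.132e+01] |d| 189.5 ang 81.3
```

play_rows:
  fingers: [0,0,0,0,0,0,0,0,0,0,0,0,0,0,0,0,0,0]
  linear:
    - [20,10,0]
    - [40,20,0]
    - [60,30,0]
    - [85,43,0]
    - [85,43,0]
    - [85,43,10]
    - [85,43,20]
    - [85,43,30]
    - [85,43,40]
    - [85,43,50]
    - [85,43,50]
    - [85,43,60]
    - [85,43,80]
    - [85,43,100]
    - [85,43,110]
    - [85,43,110]
    - [85,43,110]
    - [85,43,110]
  rot:
    - [0,0,8]
    - [0,0,16]
    - [0,0,24]
    - [0,0,32]
    - [0,0,40]
    - [0,0,48]
    - [0,0,56]
    - [0,0,64]
    - [0,0,72]
    - [0,0,80]
    - [0,0,81.3]
    - [0,0,81.3]
    - [0,0,81.3]
    - [0,0,81.3]
    - [0,0,81.3]
    - [0,0,81.3]
    - [0,0,81.3]
    - [0,0,81.3]

```text
time_s: 18.15
position: [0.4962, -0.1869, 0.1905]
tcp_rot: [[-0.12, 0.993, 0.002], [0.993, 0.12, -0.001], [-0.001, 0.002, -1.0]]
force: [-0.2, 0.1, 0.4]
opening: 0.999
```

Run:
```python
from h import *
s=bot.read_state();print(s['position'])
save(capture('wrist'),'w10');save(capture('side'),'s10')
plan([((.4958,-.1847,.136),Rdown(97))])
```

```text
[ 0.49623847 -0.18694249  0.19048941]
lin [ 2.3 -0.1 54.4] rot [ 0.09  0.07 -0.12] |d| 54.5 ang 0.2
```

View pics/w10.png

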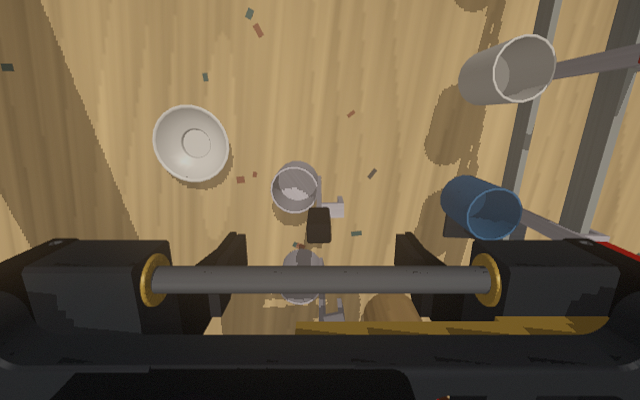

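View pics/s10.png

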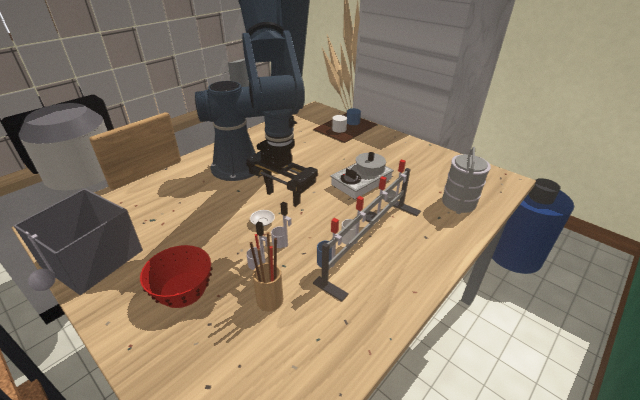

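play_rows:
  fingers: [0,0,0,0,0,0,255,255,255,255,255,255,255,255,255,255,255]
  linear:
    - [1,0,15]
    - [2,0,30]
    - [2,0,45]
    - [2,0,54]
    - [2,0,54]
    - [2,0,54]
    - [2,0,54]
    - [2,0,54]
    - [2,0,54]
    - [2,0,54]
    - [2,0,54]
    - [2,0,54]
    - [2,0,54]
    - [2,0,54]
    - [2,0,54]
    - [2,0,54]
    - [2,0,54]
  rot:
    - [0,0,0]
    - [0,0,0]
    - [0,0,0]
    - [0,0,0]
    - [0,0,0]
    - [0,0,0]
    - [0,0,0]
    - [0,0,0]
    - [0,0,0]
    - [0,0,0]
    - [0,0,0]
    - [0,0,0]
    - [0,0,0]
    - [0,0,0]
    - [0,0,0]
    - [0,0,0]
    - [0,0,0]

```text
time_s: 19.95
position: [0.4952, -0.1846, 0.1355]
tcp_rot: [[-0.119, 0.993, -0.0], [0.993, 0.119, 0.0], [0.0, -0.0, -1.0]]
force: [0.8, -0.6, -0.2]
opening: 0.179
```

Run:
```python
from h import *
s=bot.read_state();print(s['position'],s['opening'],s['force'])
im=capture('wrist');save(im,'w11')
plan([((.60,-.10,.26),Rdown(94.6))])
```

```text
[ 0.49516039 -0.18456671  0.13554217] 0.1791450138367399 [ 0.80561012 -0.59144776 -0.17763587]
lin [  71.4  114.2 -124.5] rot [-0.01 -0.    2.27] |d| 183.4 ang 2.3
```

View pics/w11.png

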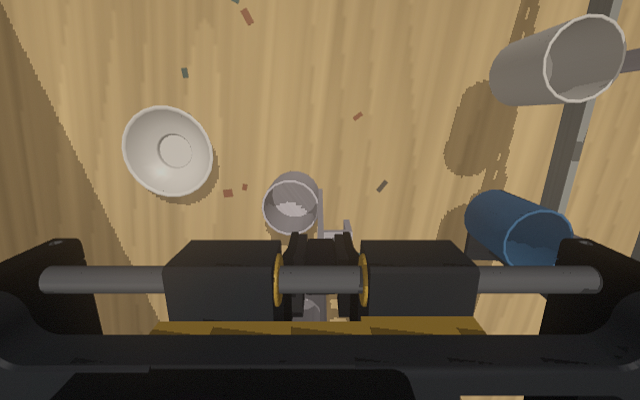

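Run:
```python
from h import *
R=Rdown(94.6);a=np.radians(4.6)
t=np.array([.6672-.0808*.0075,.0075,0]);ux=np.array([np.cos(a),np.sin(a),0])
g=lambda f,z: t+ux*f+np.array([0,0,z])
plan([((.4952,-.1846,.245),R),(g(-.10,.245),R),(g(-.009,.245),R)])
```

```text
lin [-1.000e-01  0.000e+00 -1.095e+02] rot [-0.01 -0.    2.27] |d| 109.5 ang 2.3
lin [ 174.1   93.2 -109.5] rot [-0.01 -0.    2.27] |d| 225.8 ang 2.3
lin [ 170.5  184.2 -109.5] rot [-0.01 -0.    2.27] |d| 273.8 ang 2.3
```

Lift and go to the pre-hang point first.

play_rows:
  fingers: [255,255,255,255,255,255,255,255,255,255,255,255,255,255,255]
  linear:
    - [0,0,-15]
    - [0,0,-40]
    - [0,0,-70]
    - [0,0,-100]
    - [0,0,-110]
    - [20,10,-110]
    - [50,25,-110]
    - [80,45,-110]
    - [110,60,-110]
    - [140,75,-110]
    - [165,88,-110]
    - [174,93,-110]
    - [174,93,-110]
    - [174,93,-110]
    - [174,93,-110]
  rot:
    - [0,0,0]
    - [0,0,0]
    - [0,0,0]
    - [0,0,0.5]
    - [0,0,1]
    - [0,0,2]
    - [0,0,2.3]
    - [0,0,2.3]
    - [0,0,2.3]
    - [0,0,2.3]
    - [0,0,2.3]
    - [0,0,2.3]
    - [0,0,2.3]
    - [0,0,2.3]
    - [0,0,2.3]

```text
time_s: 21.5
position: [0.5663, -0.002, 0.2453]
tcp_rot: [[-0.078, 0.997, -0.001], [0.997, 0.078, -0.0], [-0.0, -0.001, -1.0]]
force: [-0.4, -0.1, -0.9]
opening: 0.184
```

Run:
```python
from h import *
s=bot.read_state();print(s['position'],s['opening'],s['force'])
im=capture('wrist');save(im,'w12');im=capture('side')
save(cv2.resize(im[90:310,220:440],None,fx=2.7,fy=2.7,interpolation=cv2.INTER_CUBIC),'s12')
```

```text
[ 0.56633751 -0.00199401  0.24526465] 0.18393217979619667 [-0.41941478 -0.14571657 -0.9212932 ]
```

View pics/w12.png

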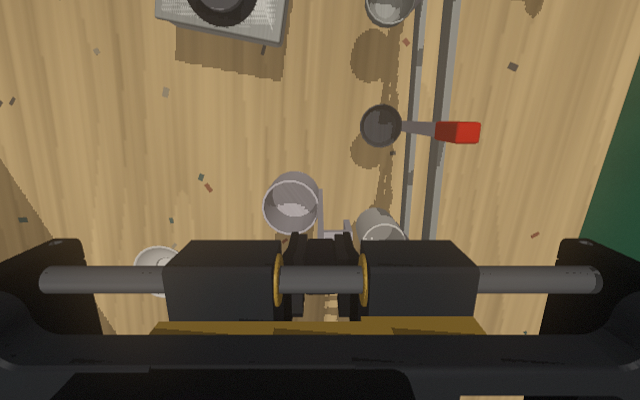

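View pics/s12.png

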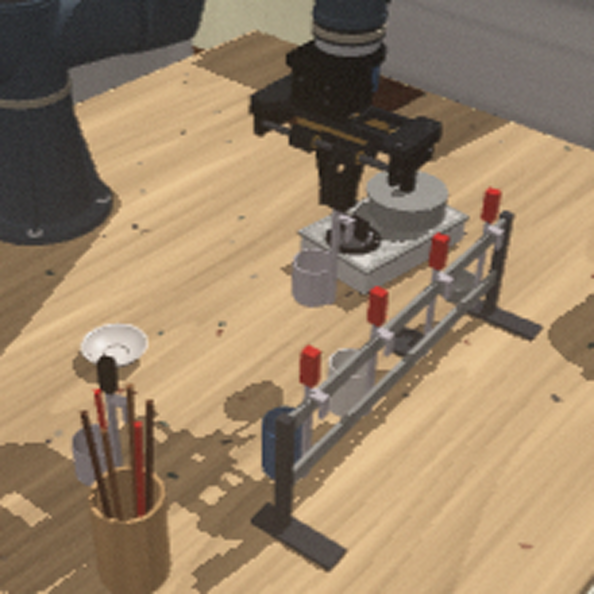

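```bash
cat >> h.py <<'E'
def rackf(y,f,z):
    a=np.radians(4.6);return np.array([.6672-.0808*y,y,z])+f*np.array([np.cos(a),np.sin(a),0])
E
python3 - <<'E'
from h import *
R=Rdown(94.6)
plan([(rackf(.0075,-.009,.245),R),(rackf(.0075,-.009,.1755),R)])
E
```

```text
lin [ 1.6 91.5  0.5] rot [-0.02  0.01 -0.14] |d| 91.5 ang 0.1
lin [ 1.6 91.5 70. ] rot [-0.02  0.01 -0.14] |d| 115.2 ang 0.1
```

play_rows:
  fingers: [255,255,255,255,255,255,255,255,255,255]
  linear:
    - [1,10,0]
    - [1.5,25,0]
    - [1.5,40,0]
    - [1.5,55,0]
    - [1.5,70,0]
    - [1.5,82,0]
    - [1.5,89,0]
    - [1.5,91.5,0]
    - [1.5,91.5,0]
    - [1.5,91.5,0]
  rot:
    - [0,0,0]
    - [0,0,0]
    - [0,0,0]
    - [0,0,0]
    - [0,0,0]
    - [0,0,0]
    - [0,0,0]
    - [0,0,0]
    - [0,0,0]
    - [0,0,0]

```text
time_s: 22.6
position: [0.6574, 0.008, 0.2455]
tcp_rot: [[-0.079, 0.997, -0.001], [0.997, 0.079, 0.0], [0.0, -0.001, -1.0]]
force: [-0.6, 0.3, -0.9]
opening: 0.18
```

Run:
```python
from h import *
s=bot.read_state();print(s['position'],s['opening'],s['force'])
im=capture('wrist');save(im,'w13');im=capture('side')
save(cv2.resize(im[90:290,260:440],None,fx=3,fy=3,interpolation=cv2.INTER_CUBIC),'s13')
R=Rdown(94.6)
plan([(rackf(.0075,-.009,.1755),R)])
```

```text
[0.65736    0.00802234 0.24547708] 0.18032476176826512 [-0.64415144  0.26549906 -0.90196927]
lin [-1.3  0.2 70.1] rot [-0.03 -0.   -0.04] |d| 70.1 ang 0.1
```

View pics/w13.png

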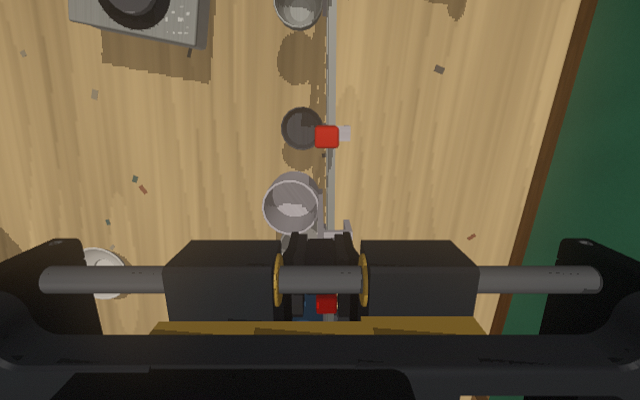

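View pics/s13.png

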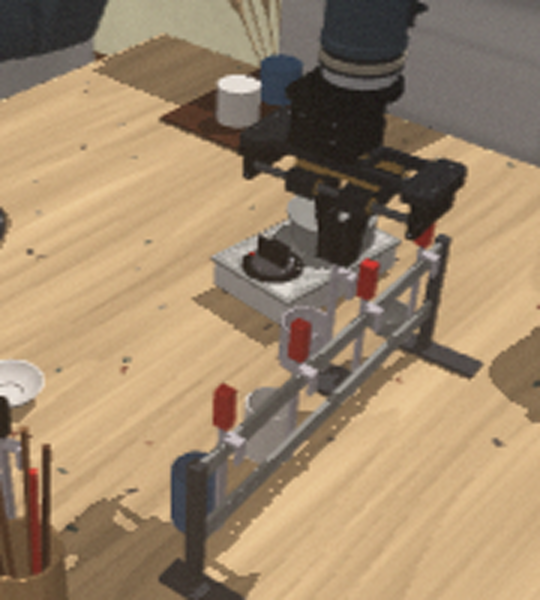

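play_rows:
  fingers: [255,255,255,255,255,255,255,255,255,255,255,255]
  linear:
    - [-1,0,8]
    - [-1,0,16]
    - [-1,0,24]
    - [-1,0,32]
    - [-1,0,40]
    - [-1,0,47]
    - [-1,0,54]
    - [-1,0,60]
    - [-1,0,65]
    - [-1,0,68]
    - [-1,0,68]
    - [-1,0,68]
  rot:
    - [0,0,0]
    - [0,0,0]
    - [0,0,0]
    - [0,0,0]
    - [0,0,0]
    - [0,0,0]
    - [0,0,0]
    - [0,0,0]
    - [0,0,0]
    - [0,0,0]
    - [0,0,0]
    - [0,0,0]

```text
time_s: 23.9
position: [0.6581, 0.0071, 0.1777]
tcp_rot: [[-0.08, 0.997, 0.0], [0.997, 0.08, -0.0], [-0.0, 0.0, -1.0]]
force: [-0.3, -0.9, -0.5]
opening: 0.181
```

Run:
```python
from h import *
s=bot.read_state();print(s['position'],s['opening'],s['force'],s['moment'])
im=capture('wrist');save(im,'w14');im=capture('side')
save(cv2.resize(im[130:270,280:440],None,fx=4,fy=4,interpolation=cv2.INTER_CUBIC),'s14')
R=Rdown(94.6)
plan([(rackf(.0075,-.009,.1725),R),(rackf(.0075,-.005,.1725),R)])
```

```text
[0.6581354  0.00705338 0.17771126] 0.1809368310984865 [-0.3053923  -0.85027127 -0.48822532] [ 0.03701672 -0.090672    0.00698738]
lin [-0.2 -0.6  5.5] rot [ 0.05  0.01 -0.04] |d| 5.5 ang 0.1
lin [-0.2  3.4  5.5] rot [ 0.05  0.01 -0.04] |d| 6.4 ang 0.1
```

View pics/w14.png

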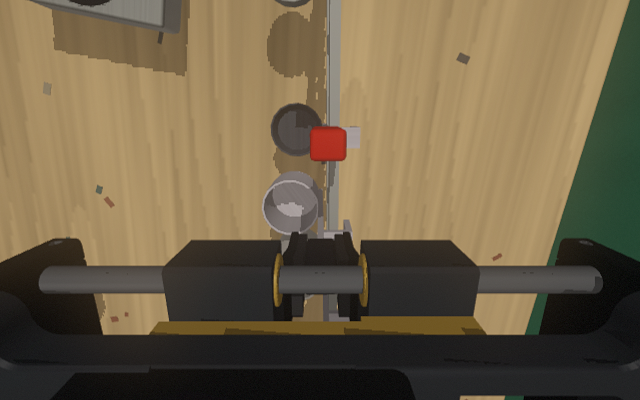

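View pics/s14.png

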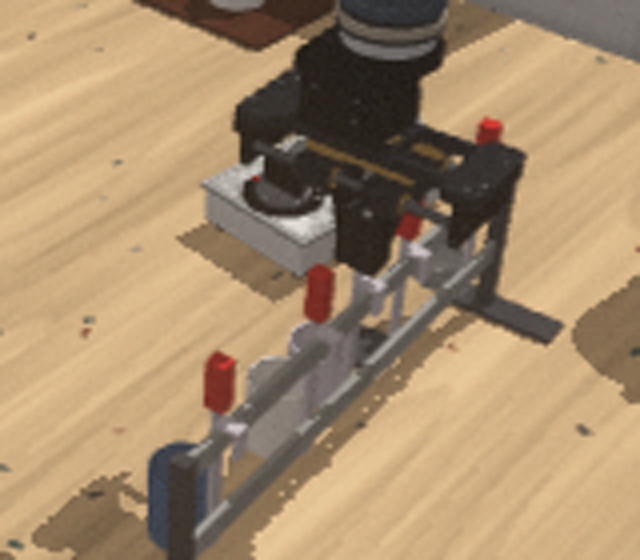

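play_rows:
  fingers: [255,255,255,255,255,255,255]
  linear:
    - [0,1,2]
    - [0,2,3]
    - [0,2.7,4]
    - [0,3.2,5]
    - [0,3.2,5.5]
    - [0,3.2,5.5]
    - [0,3.2,5.5]
  rot:
    - [0,0,0]
    - [0,0,0]
    - [0,0,0]
    - [0,0,0]
    - [0,0,0]
    - [0,0,0]
    - [0,0,0]

```text
time_s: 24.7
position: [0.6612, 0.0073, 0.1725]
tcp_rot: [[-0.08, 0.997, 0.0], [0.997, 0.08, -0.0], [-0.0, 0.0, -1.0]]
force: [-1.9, -1.0, 3.0]
opening: 0.183
```

Run:
```python
from h import *
s=bot.read_state();print(s['position'],s['opening'],s['force'],s['moment'])
R=Rdown(94.6)
plan([(rackf(.0075,-.005,.1725),R)])
```

```text
[0.66121608 0.00733182 0.17253976] 0.1826316977633928 [-1.9377514  -0.98278731  2.99674021] [ 0.04872139  0.11080355 -0.02961706]
lin [-0.3  0.4  0. ] rot [ 0.02  0.01 -0.04] |d| 0.5 ang 0.0
```

play_rows:
  fingers: [195,180,160,130,100,80,80,80,80,80,80,80]
  linear:
    - [0,0,0]
    - [0,0,0]
    - [0,0,0]
    - [0,0,0]
    - [0,0,0]
    - [0,0,0]
    - [0,0,0]
    - [0,0,-15]
    - [0,0,-40]
    - [0,0,-80]
    - [0,0,-110]
    - [0,0,-110]
  rot:
    - [0,0,0]
    - [0,0,0]
    - [0,0,0]
    - [0,0,0]
    - [0,0,0]
    - [0,0,0]
    - [0,0,0]
    - [0,0,0]
    - [0,0,0]
    - [0,0,0]
    - [0,0,0]
    - [0,0,0]

```text
time_s: 25.9
position: [0.6645, 0.0069, 0.2894]
tcp_rot: [[-0.08, 0.997, 0.013], [0.997, 0.08, -0.002], [-0.003, 0.013, -1.0]]
force: [0.9, 0.3, 0.2]
opening: 0.684
```

Run:
```python
from h import *
s=bot.read_state();print(s['position'],s['opening'],s['force'])
im=capture('wrist');save(im,'w15');im=capture('side')
save(cv2.resize(im[130:290,260:440],None,fx=3.5,fy=3.5,interpolation=cv2.INTER_CUBIC),'s15')
plan([((.5095,-.2887,.26),Rdown(105))])
```

```text
[0.66452658 0.00694695 0.28941028] 0.6844190983137356 [0.92408702 0.33081426 0.18155559]
lin [-282.9 -175.2   23.7] rot [  0.17   0.06 -10.43] |d| 333.6 ang 10.4
```

View pics/w15.png

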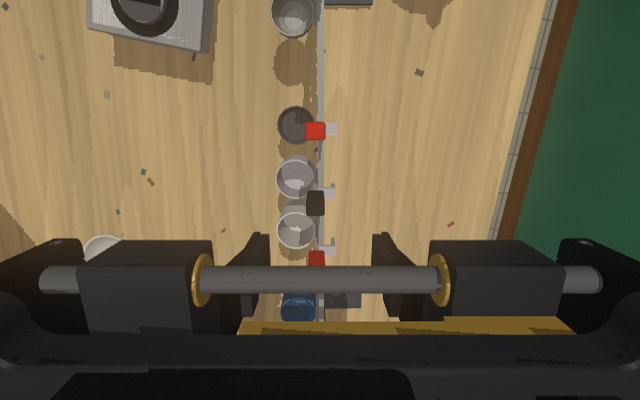

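View pics/s15.png

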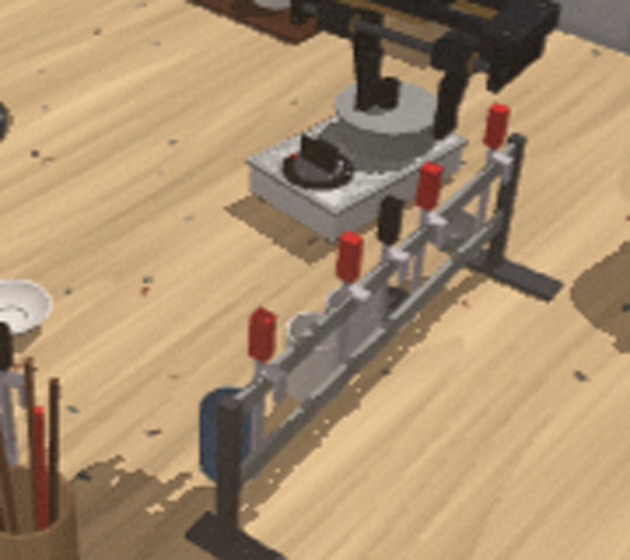

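Run:
```python
from h import *
ct=get_calibration('top');cs=get_calibration('side')
for u,v in [(633,72),(655,85),(608,82),(592,100)]:
    print('top',onplane(ct,160+u/2.5,130+v/2.5,.21).round(3))
im=cv2.imread('pics/t1.png');cv2.imwrite('pics/t1c.png',cv2.resize(im[150:230,330:430],None,fx=7,fy=7,interpolation=cv2.INTER_CUBIC))
# body corners
for h in (110,):
    a=np.radians(h-90);p=np.array([.5095,-.2887]);e=np.array([np.cos(a),np.sin(a)]);n=np.array([-e[1],e[0]])
    for s in(1,-1):
        for t in (1,-1):
            q=p+.095*s*e+.0375*t*n;print('corner',q.round(3),proj(ct,[*q,.21]).round(1))
```

```text
top [ 0.643 -0.362  0.21 ]
top [ 0.628 -0.387  0.21 ]
top [ 0.63  -0.333  0.21 ]
top [ 0.609 -0.315  0.21 ]
corner [ 0.586 -0.221] [363.9 177. ]
corner [ 0.612 -0.291] [388.6 168.8]
corner [ 0.407 -0.286] [386.3 240.1]
corner [ 0.433 -0.356] [411.5 231.6]
```

View pics/t1c.png

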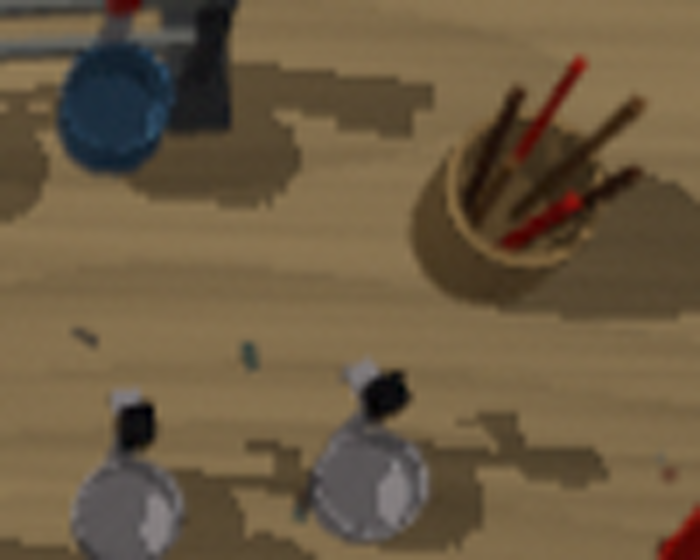

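Run:
```python
from h import *
print(bot.read_state()['position'])
plan([((.5095,-.2887,.26),Rdown(110)),((.5095,-.2887,.2),Rdown(110))])
```

```text
[0.66156367 0.00730728 0.28398174]
lin [-282.9 -175.2   23.7] rot [  0.16   0.07 -15.43] |d| 333.6 ang 15.4
lin [-282.9 -175.4   83.7] rot [  0.16   0.07 -15.43] |d| 343.2 ang 15.4
```

play_rows:
  fingers: [0,0,0,0,0,0,0,0,0,0,0,0,0,0,0]
  linear:
    - [-30,-20,0]
    - [-70,-45,0]
    - [-110,-70,0]
    - [-150,-95,0]
    - [-190,-120,5]
    - [-230,-145,10]
    - [-265,-165,18]
    - [-283,-175,24]
    - [-283,-175,24]
    - [-283,-175,50]
    - [-283,-175,75]
    - [-283,-175,84]
    - [-283,-175,84]
    - [-283,-175,84]
    - [-283,-175,84]
  rot:
    - [0,0,-2]
    - [0,0,-4]
    - [0,0,-6]
    - [0,0,-8]
    - [0,0,-10]
    - [0,0,-12]
    - [0,0,-14]
    - [0,0,-15.4]
    - [0,0,-15.4]
    - [0,0,-15.4]
    - [0,0,-15.4]
    - [0,0,-15.4]
    - [0,0,-15.4]
    - [0,0,-15.4]
    - [0,0,-15.4]

```text
time_s: 27.5
position: [0.5101, -0.2889, 0.1993]
tcp_rot: [[-0.342, 0.94, 0.002], [0.94, 0.342, -0.002], [-0.002, 0.001, -1.0]]
force: [0.3, 0.2, 0.6]
opening: 0.997
```

Run:
```python
from h import *
im=capture('wrist');save(im,'w16')
c=get_calibration('wrist')
a=np.radians(20)
for n,q in dict(grip=(0,0,.172),hookend=(.02,0,.122),cup=(-.026,0,.05)).items():
    w=np.array([.5095+q[0]*np.cos(a),-.2887+q[0]*np.sin(a),q[2]]);print(n,proj(c,w).round(1))
save(cv2.resize(im[150:250,260:400],None,fx=5.5,fy=5.5,interpolation=cv2.INTER_NEAREST),'w16c')
plan([((.5095,-.2887,.136),Rdown(110))])
```

```text
grip [319.  231.7]
hookend [343.2 209.5]
cup [294.8 189.3]
lin [ 0.6 -0.5 63.3] rot [ 0.07  0.13 -0.01] |d| 63.3 ang 0.1
```

View pics/w16.png

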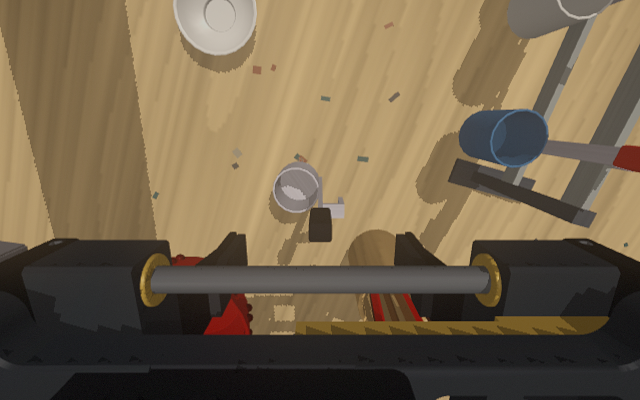

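View pics/w16c.png

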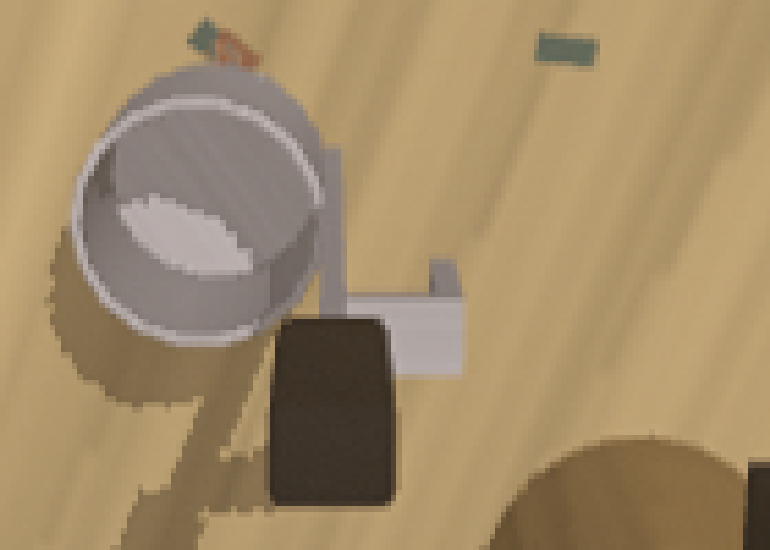

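play_rows:
  fingers: [0,0,0,0,0,0,0,255,255,255,255,255,255,255,255,255,255,255]
  linear:
    - [-0.5,-0.5,15]
    - [-0.5,-0.5,30]
    - [-0.5,-0.5,45]
    - [-0.5,-0.5,58]
    - [-0.5,-0.5,63]
    - [-0.5,-0.5,63]
    - [-0.5,-0.5,63]
    - [-0.5,-0.5,63]
    - [-0.5,-0.5,63]
    - [-0.5,-0.5,63]
    - [-0.5,-0.5,63]
    - [-0.5,-0.5,63]
    - [-0.5,-0.5,63]
    - [-0.5,-0.5,63]
    - [-0.5,-0.5,63]
    - [-0.5,-0.5,63]
    - [-0.5,-0.5,63]
    - [-0.5,-0.5,63]
  rot:
    - [0,0,0]
    - [0,0,0]
    - [0,0,0]
    - [0,0,0]
    - [0,0,0]
    - [0,0,0]
    - [0,0,0]
    - [0,0,0]
    - [0,0,0]
    - [0,0,0]
    - [0,0,0]
    - [0,0,0]
    - [0,0,0]
    - [0,0,0]
    - [0,0,0]
    - [0,0,0]
    - [0,0,0]
    - [0,0,0]

```text
time_s: 29.35
position: [0.5088, -0.2892, 0.1349]
tcp_rot: [[-0.341, 0.94, -0.0], [0.94, 0.341, 0.0], [0.0, -0.0, -1.0]]
force: [-0.0, 0.4, -0.5]
opening: 0.182
```

Run:
```python
from h import *
s=bot.read_state();p=s['position'];print(p,s['opening'],s['force'])
R=Rdown(94.6)
plan([((p[0],p[1],.245),Rdown(110)),(rackf(-.117,-.10,.245),R),(rackf(-.117,-.009,.245),R)])
```

```text
[ 0.50880901 -0.28919919  0.1348584 ] 0.18234682900267135 [-0.03801921  0.36089683 -0.53868668]
lin [   0.    -0.  -110.1] rot [-0.01 -0.02 -0.04] |d| 110.1 ang 0.0
lin [ 131.1  120.1 -110.1] rot [-1.000e-02 -2.000e-02  1.536e+01] |d| 209.1 ang 15.4
lin [ 107.   207.9 -110.1] rot [-1.000e-02 -2.000e-02  1.536e+01] |d| 258.4 ang 15.4
```

play_rows:
  fingers: [255,255,255,255,255,255,255,255,255,255,255,255,255,255,255]
  linear:
    - [0,0,-15]
    - [0,0,-40]
    - [0,0,-70]
    - [0,0,-100]
    - [0,0,-110]
    - [20,15,-110]
    - [40,35,-110]
    - [60,55,-110]
    - [80,75,-110]
    - [105,95,-110]
    - [125,114,-110]
    - [131,120,-110]
    - [131,120,-110]
    - [131,120,-110]
    - [131,120,-110]
  rot:
    - [0,0,0]
    - [0,0,0]
    - [0,0,0]
    - [0,0,0]
    - [0,0,0]
    - [0,0,3]
    - [0,0,5]
    - [0,0,8]
    - [0,0,11]
    - [0,0,14]
    - [0,0,15.4]
    - [0,0,15.4]
    - [0,0,15.4]
    - [0,0,15.4]
    - [0,0,15.4]

```text
time_s: 30.85
position: [0.5765, -0.1264, 0.2447]
tcp_rot: [[-0.078, 0.997, -0.001], [0.997, 0.078, -0.0], [-0.0, -0.001, -1.0]]
force: [0.2, -0.8, -1.5]
opening: 0.182
```

Run:
```python
from h import *
s=bot.read_state();p=s['position'];print(p,s['opening'],s['force'])
save(capture('wrist'),'w17');s=bot.read_state();p=s['position'];print(p)
R=Rdown(94.6)
plan([(rackf(-.117,-.009,.245),R)])
```

```text
[ 0.57652222 -0.1264372   0.24473613] 0.18174915407798875 [ 0.15341624 -0.76374348 -1.50578743]
[ 0.57657035 -0.12649784  0.24485805]
lin [ 1.6 91.5 -0.2] rot [-0.03  0.01 -0.12] |d| 91.5 ang 0.1
```

View pics/w17.png

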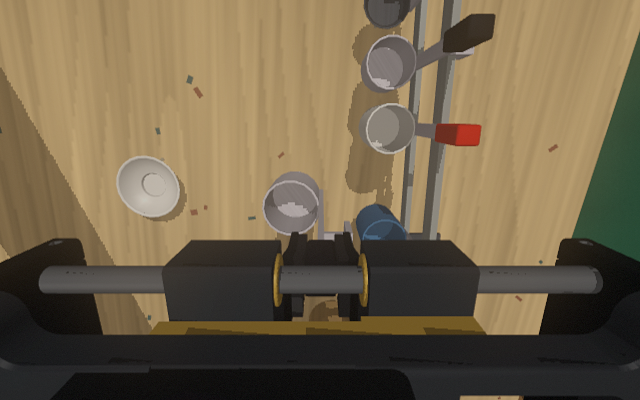

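play_rows:
  fingers: [255,255,255,255,255,255,255,255,255,255]
  linear:
    - [1,10,0]
    - [1.5,25,0]
    - [1.5,40,0]
    - [1.5,55,0]
    - [1.5,70,0]
    - [1.5,82,0]
    - [1.5,89,0]
    - [1.5,91.5,0]
    - [1.5,91.5,0]
    - [1.5,91.5,0]
  rot:
    - [0,0,0]
    - [0,0,0]
    - [0,0,0]
    - [0,0,0]
    - [0,0,0]
    - [0,0,0]
    - [0,0,0]
    - [0,0,0]
    - [0,0,0]
    - [0,0,0]

```text
time_s: 31.9
position: [0.6676, -0.1165, 0.2449]
tcp_rot: [[-0.079, 0.997, -0.001], [0.997, 0.079, 0.0], [0.0, -0.001, -1.0]]
force: [-0.4, 0.1, -1.4]
opening: 0.18
```

Run:
```python
from h import *
save(capture('wrist'),'w18');s=bot.read_state();p=s['position'];print(p)
im=capture('side')
save(cv2.resize(im[130:290,260:440],None,fx=3.5,fy=3.5,interpolation=cv2.INTER_CUBIC),'s18')
R=Rdown(94.6)
plan([(rackf(-.117,-.009,.177),R)])
```

```text
[ 0.66752965 -0.11649201  0.2450256 ]
lin [-1.3  0.  68.1] rot [-0.03 -0.01 -0.05] |d| 68.1 ang 0.1
```

View pics/w18.png

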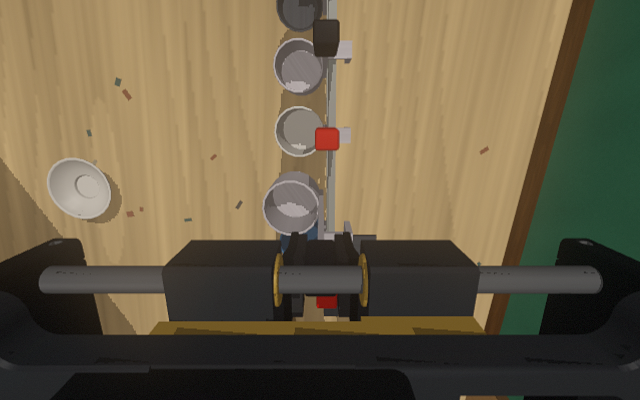

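View pics/s18.png

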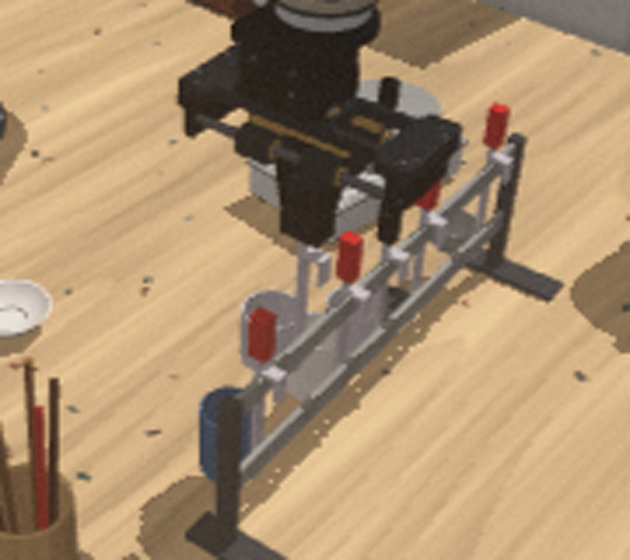

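Same alignment as the first; descend.

play_rows:
  fingers: [255,255,255,255,255,255,255,255,255,255,255,255]
  linear:
    - [-1,0,8]
    - [-1,0,16]
    - [-1,0,24]
    - [-1,0,32]
    - [-1,0,40]
    - [-1,0,47]
    - [-1,0,54]
    - [-1,0,60]
    - [-1,0,65]
    - [-1,0,68]
    - [-1,0,68]
    - [-1,0,68]
  rot:
    - [0,0,0]
    - [0,0,0]
    - [0,0,0]
    - [0,0,0]
    - [0,0,0]
    - [0,0,0]
    - [0,0,0]
    - [0,0,0]
    - [0,0,0]
    - [0,0,0]
    - [0,0,0]
    - [0,0,0]

```text
time_s: 33.2
position: [0.6684, -0.1175, 0.1773]
tcp_rot: [[-0.08, 0.997, 0.0], [0.997, 0.08, -0.0], [-0.0, 0.0, -1.0]]
force: [-0.7, -0.3, -1.6]
opening: 0.184
```

Run:
```python
from h import *
save(capture('wrist'),'w19');s=bot.read_state();p=s['position'];print(p,s['force'])
im=capture('side')
save(cv2.resize(im[130:290,260:440],None,fx=3.5,fy=3.5,interpolation=cv2.INTER_CUBIC),'s19')
plan([(rackf(-.117,-.0053,.1719),Rdown(94.6))])
```

```text
[ 0.66841958 -0.11752404  0.17741901] [ 0.18480911  0.32522244 -1.55349165]
lin [-0.1  2.9  5.6] rot [ 0.05  0.02 -0.04] |d| 6.3 ang 0.1
```

View pics/s19.png

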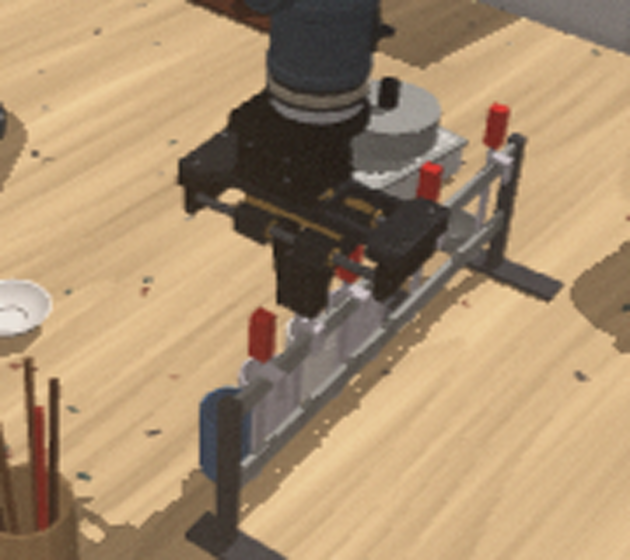

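play_rows:
  fingers: [255,255,255,255,255,255,255]
  linear:
    - [0,1,2]
    - [0,2,3]
    - [0,2.7,4]
    - [0,2.9,5]
    - [0,2.9,5.5]
    - [0,2.9,5.5]
    - [0,2.9,5.5]
  rot:
    - [0,0,0]
    - [0,0,0]
    - [0,0,0]
    - [0,0,0]
    - [0,0,0]
    - [0,0,0]
    - [0,0,0]

```text
time_s: 34.0
position: [0.6711, -0.1172, 0.1718]
tcp_rot: [[-0.08, 0.997, 0.0], [0.997, 0.08, -0.0], [-0.0, 0.0, -1.0]]
force: [0.1, 0.4, -0.4]
opening: 0.178
```

Run:
```python
from h import *
s=bot.read_state();print(s['position'],s['opening'],s['force'],s['moment'])
```

```text
[ 0.67113674 -0.11722945  0.17175214] 0.17807354608026232 [ 0.08964442  0.39044946 -0.36688734] [-0.00517545 -0.06677711  0.03421421]
```

play_rows:
  fingers: [255,255,195,180,160,130,100,80,80,80,80,80,80,80,80]
  linear:
    - [0,0.3,0.6]
    - [0,0.3,0.6]
    - [0,0.3,0.6]
    - [0,0.3,0.6]
    - [0,0.3,0.6]
    - [0,0.3,0.6]
    - [0,0.3,0.6]
    - [0,0.3,0.6]
    - [0,0.3,0.6]
    - [0,0,-15]
    - [0,0,-40]
    - [0,0,-80]
    - [0,0,-120]
    - [0,0,-120]
    - [0,0,-120]
  rot:
    - [0,0,0]
    - [0,0,0]
    - [0,0,0]
    - [0,0,0]
    - [0,0,0]
    - [0,0,0]
    - [0,0,0]
    - [0,0,0]
    - [0,0,0]
    - [0,0,0]
    - [0,0,0]
    - [0,0,0]
    - [0,0,0]
    - [0,0,0]
    - [0,0,0]

```text
time_s: 35.5
position: [0.6715, -0.1173, 0.2931]
tcp_rot: [[-0.08, 0.997, 0.003], [0.997, 0.08, -0.001], [-0.001, 0.003, -1.0]]
force: [0.3, -0.3, -0.4]
opening: 0.688
```

Run:
```python
from h import *
save(capture('wrist'),'w20')
im=capture('side')
save(cv2.resize(im[130:290,260:440],None,fx=3.5,fy=3.5,interpolation=cv2.INTER_CUBIC),'s20')
plan([((.55,.05,.33),Rdown(178))])
```

```text
lin [ 176.  -106.6  -39.4] rot [-7.000e-02 -1.600e-01 -8.344e+01] |d| 209.5 ang 83.4
```

View pics/w20.png

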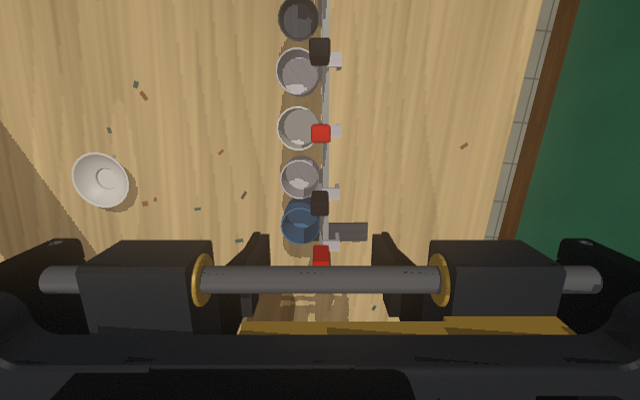

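View pics/s20.png

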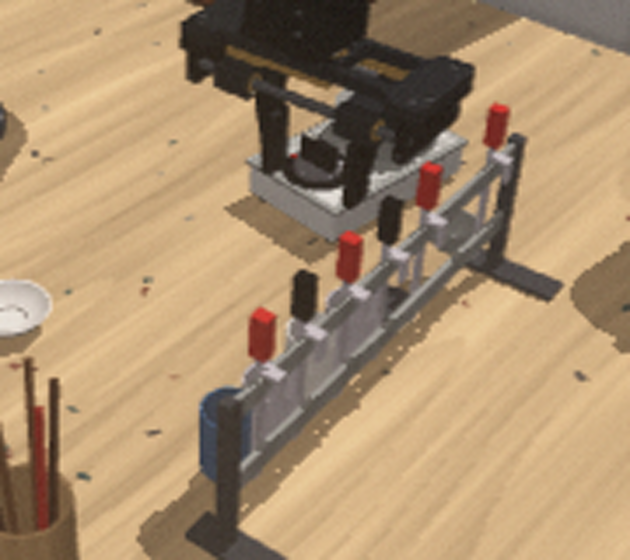

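Run:
```python
from h import *
plan([((.69,.0,.34),Rdown(178))])
```

```text
lin [115.   29.  -49.8] rot [-7.000e-02 -1.600e-01 -8.344e+01] |d| 128.6 ang 83.4
```

play_rows:
  fingers: [80,80,80,80,80,80,80,80,80,80,80,80,80,80]
  linear:
    - [0,0,-30]
    - [0,0,-50]
    - [20,5,-50]
    - [40,10,-50]
    - [60,15,-50]
    - [80,20,-50]
    - [100,25,-50]
    - [115,29,-50]
    - [115,29,-50]
    - [115,29,-50]
    - [115,29,-50]
    - [115,29,-50]
    - [115,29,-50]
    - [115,29,-50]
  rot:
    - [0,0,0]
    - [0,0,-7]
    - [0,0,-14]
    - [0,0,-22]
    - [0,0,-30]
    - [0,0,-38]
    - [0,0,-46]
    - [0,0,-54]
    - [0,0,-62]
    - [0,0,-70]
    - [0,0,-78]
    - [0,0,-83]
    - [0,0,-83]
    - [0,0,-83]

```text
time_s: 37.0
position: [0.6903, -0.0002, 0.3398]
tcp_rot: [[-0.999, 0.044, -0.003], [0.044, 0.999, 0.001], [0.003, 0.0, -1.0]]
force: [0.3, 0.1, -0.3]
opening: 0.691
```

Run:
```python
from h import *
c=get_calibration('wrist');im=capture('wrist');save(im,'w21')
for y,n in ((.0075,'A'),(-.117,'B')):
    print(n,'grip exp',proj(c,rackf(y,-.005,.189)).round(1))
for q in [(.6777,-.1766),(.6672,-.0554),(.6568,.0703),(.6467,.1952)]: print(proj(c,[*q,.189]).round(1))
plan([((.46,.22,.33),Rdown(178))])
save(capture('top'),'t21')
```

```text
A grip exp [325.7 162.4]
B grip exp [208.3 177.2]
[153.7 185.3]
[266.4 170.4]
[386.4 155. ]
[508.9 139.5]
lin [239.9 209.8  10.9] rot [ 0.02 -0.13 -0.54] |d| 318.9 ang 0.6
```

View pics/w21.png

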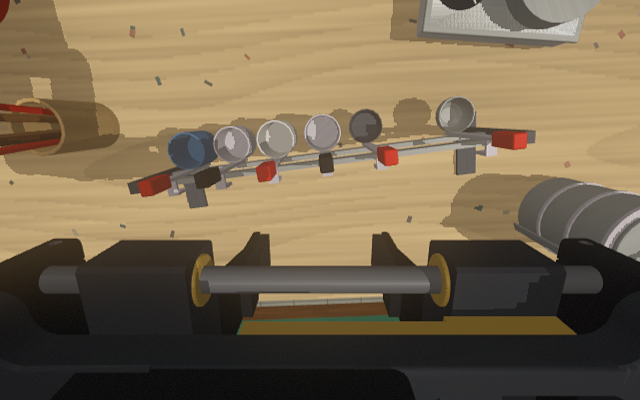

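play_rows:
  fingers: [80,80,80,80,80,80,80,80,80,80,80]
  linear:
    - [30,26,0]
    - [60,52,0]
    - [95,83,0]
    - [130,114,0]
    - [165,144,0]
    - [200,175,0]
    - [240,210,0]
    - [240,210,0]
    - [240,210,0]
    - [240,210,0]
    - [240,210,0]
  rot:
    - [0,0,0]
    - [0,0,0]
    - [0,0,0]
    - [0,0,0]
    - [0,0,0]
    - [0,0,0]
    - [0,0,0]
    - [0,0,0]
    - [0,0,0]
    - [0,0,0]
    - [0,0,0]

```text
time_s: 38.2
position: [0.4613, 0.2188, 0.3415]
tcp_rot: [[-0.999, 0.045, 0.001], [0.045, 0.999, -0.0], [-0.001, -0.0, -1.0]]
force: [0.2, -0.4, 0.3]
opening: 0.686
```

Run:
```python
from h import *
c=get_calibration('wrist');im=capture('wrist')
for ctr,r,col in [((.460,.3045,.089),.058,(255,0,0))]:
        for t in np.linspace(0,2*np.pi,150):
            u,v=proj(c,np.array(ctr)+r*np.array([np.cos(t),np.sin(t),0]));
            if 0<=u<640 and 0<=v<400: im[int(v),int(u)]=col
print(proj(c,(.460,.3045,.119)))
save(cv2.resize(im[110:240,240:460],None,fx=3.6,fy=3.6,interpolation=cv2.INTER_NEAREST),'w22')
im=capture('side');save(im,'s22')
save(cv2.resize(im[130:210,320:420],None,fx=6,fy=6,interpolation=cv2.INTER_CUBIC),'s22c')
```

```text
[386.1619369  172.21651978]
```

View pics/w22.png

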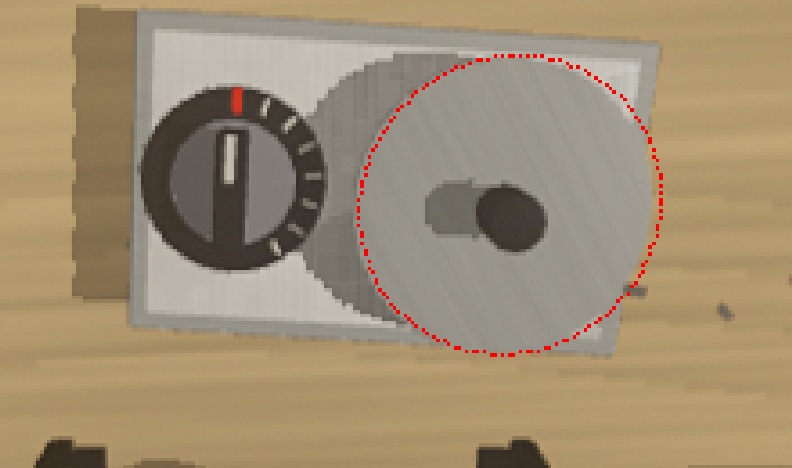

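View pics/s22.png

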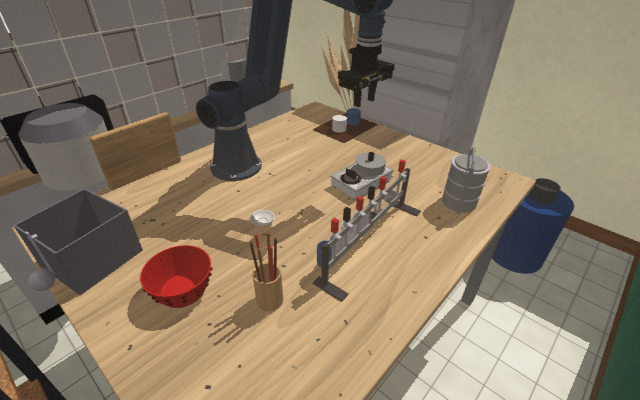

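View pics/s22c.png

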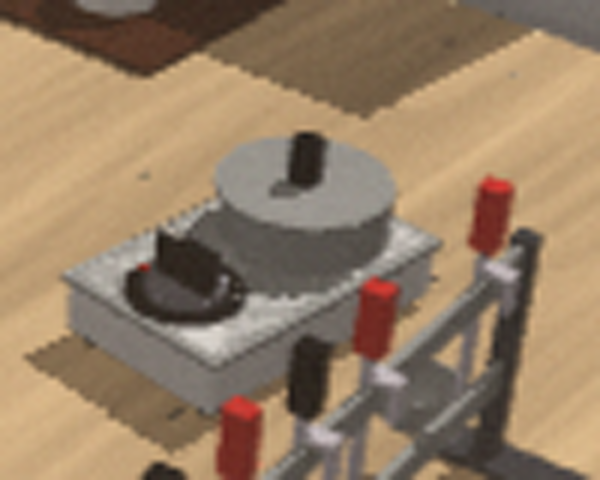

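Run:
```python
from h import *
import pickle
c=get_calibration('wrist');im=capture('wrist');save(im,'w23');pickle.dump(c,open('c_w23.pkl','wb'))
print(bot.read_state()['position'])
save(cv2.resize(im[115:215,330:430],None,fx=6,fy=6,interpolation=cv2.INTER_CUBIC),'w23c')
for z in (.089,.104,.119): print(z,proj(c,(.460,.3045,z)))
im6=cv2.imread('pics/w6.png')
cv2.imwrite('pics/w6c.png',cv2.resize(im6[115:240,250:375],None,fx=4.8,fy=4.8,interpolation=cv2.INTER_CUBIC))
```

```text
[0.46089943 0.21888007 0.34128473]
0.089 [381.62040007 168.64353014]
0.104 [383.82305196 170.50471569]
0.119 [386.1893574  172.50418436]
```

View pics/w23c.png

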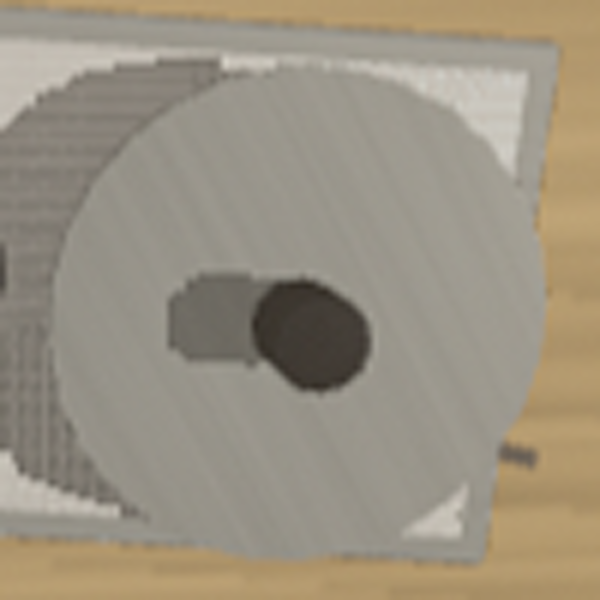

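View pics/w6c.png

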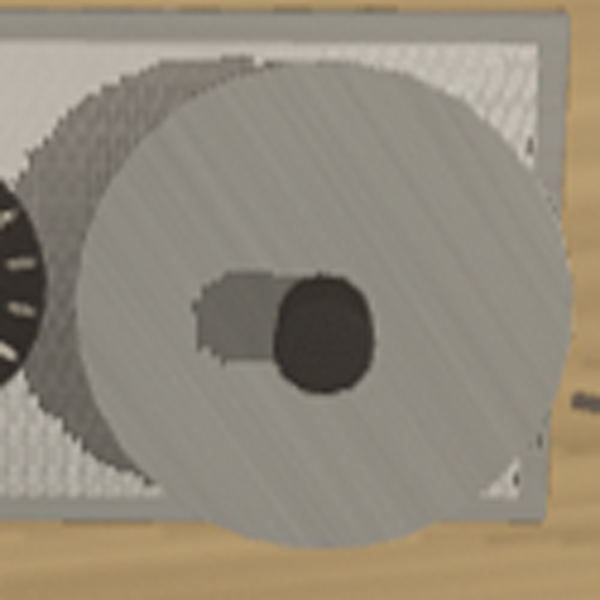

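Run:
```python
from h import *
im=capture('side');save(cv2.resize(im[145:190,345:395],None,fx=11,fy=11,interpolation=cv2.INTER_NEAREST),'s23a')
s6=cv2.imread('pics/s6c.png') 
c=get_calibration('side')
for z,r in ((.119,0),(.095,0),(.085,0)): print(proj(c,(.460,.3045,z)),proj(c,(.4577,.3023,z)))
cv2.imwrite('pics/s6a.png',cv2.resize(s6[90:360,150:450],None,fx=11/6,fy=11/6,interpolation=cv2.INTER_CUBIC))
```

```text
[371.51525103 152.26229765] [370.67547309 152.26719674]
[370.89412454 157.76538076] [370.06307168 157.77036456]
[370.63912122 160.02467008] [369.81165053 160.02968783]
```

View pics/s23a.png

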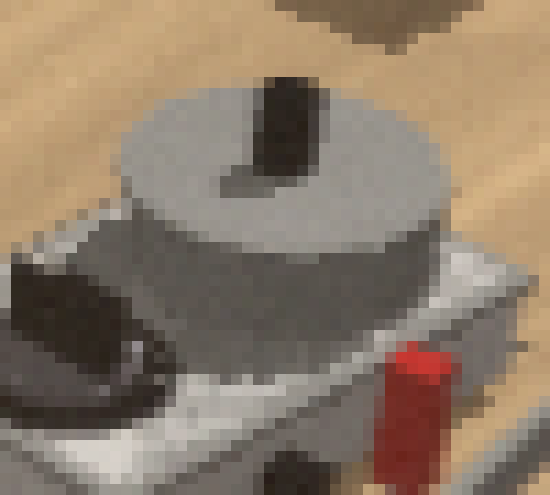

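View pics/s6a.png

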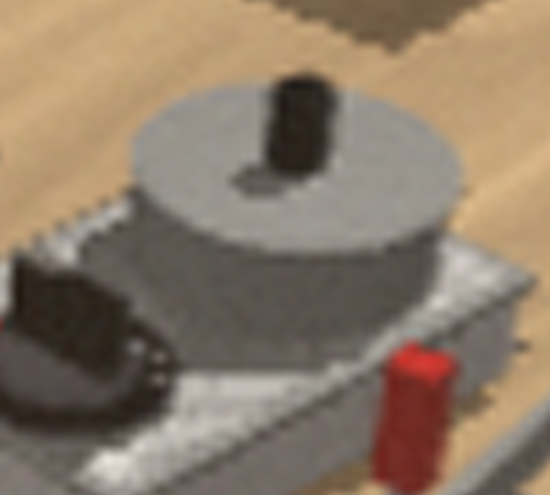

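Run:
```python
from h import *
print(bot.read_state()['position'])
plan([((.4578,.302,.15),Rdown(177.4)),((.4578,.302,.098),Rdown(177.4))])
```

```text
[0.46072722 0.21898235 0.34130037]
lin [  6.5  82.8 191.3] rot [-0.01 -0.02  0.06] |d| 208.6 ang 0.1
lin [  6.5  82.8 243.3] rot [-0.01 -0.02  0.06] |d| 257.1 ang 0.1
```

play_rows:
  fingers: [80,80,80,80,80,80,80,80,80,80,255,255,255,255,255,255,255,255,255]
  linear:
    - [2,30,40]
    - [5,60,80]
    - [6.5,83,120]
    - [6.5,83,160]
    - [6.5,83,190]
    - [6.5,83,210]
    - [6.5,83,230]
    - [6.5,83,243]
    - [6.5,83,243]
    - [6.5,83,243]
    - [6.5,83,243]
    - [6.5,83,243]
    - [6.5,83,243]
    - [6.5,83,243]
    - [6.5,83,243]
    - [6.5,83,243]
    - [6.5,83,243]
    - [6.5,83,243]
    - [6.5,83,243]
  rot:
    - [0,0,0]
    - [0,0,0]
    - [0,0,0]
    - [0,0,0]
    - [0,0,0]
    - [0,0,0]
    - [0,0,0]
    - [0,0,0]
    - [0,0,0]
    - [0,0,0]
    - [0,0,0]
    - [0,0,0]
    - [0,0,0]
    - [0,0,0]
    - [0,0,0]
    - [0,0,0]
    - [0,0,0]
    - [0,0,0]
    - [0,0,0]

```text
time_s: 40.3
position: [0.4569, 0.3025, 0.0988]
tcp_rot: [[-0.999, 0.042, -0.0], [0.042, 0.999, -0.001], [0.0, -0.001, -1.0]]
force: [-0.3, -3.6, 3.3]
opening: 0.249
```

Run:
```python
from h import *
s=bot.read_state();print(s['position'],s['opening'],s['force'],s['moment'])
c=get_calibration('wrist');im=capture('wrist');save(im,'w24')
plan([((.4602,.3045,.098),Rdown(177.4))])
```

```text
[0.45694577 0.30254756 0.09877901] 0.2492844963234695 [-0.25504015 -3.64538918  3.33228012] [-0.49437097 -0.07958833  0.03312404]
lin [-3.2  2.1  0.8] rot [-0.04 -0.01  0.18] |d| 3.9 ang 0.2
```

View pics/w24.png

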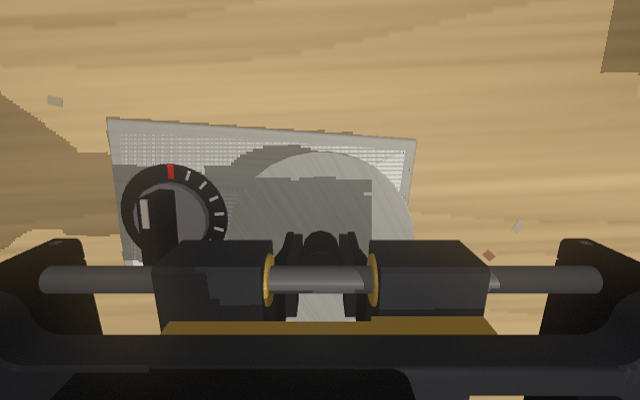

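play_rows:
  fingers: [255,255,255,255,255,255,255,255]
  linear:
    - [0,0,-5]
    - [0,0,-12]
    - [0,0,-18]
    - [-2.4,2,-18]
    - [-2.4,2,-18]
    - [-2.4,2,-18]
    - [-2.4,2,-18]
    - [-2.4,2,-18]
  rot:
    - [0,0,0]
    - [0,0,0]
    - [0,0,0]
    - [0,0,0]
    - [0,0,0]
    - [0,0,0]
    - [0,0,0]
    - [0,0,0]

```text
time_s: 41.15
position: [0.4592, 0.3047, 0.1163]
tcp_rot: [[-0.999, 0.043, -0.001], [0.043, 0.999, -0.0], [0.001, -0.0, -1.0]]
force: [-0.3, 0.7, -1.5]
opening: 0.247
```

Run:
```python
from h import *
s=bot.read_state();p=s['position'];print(p,s['opening'],s['force'],s['moment'])
c=get_calibration('wrist');im=capture('wrist')
# disc top-plane level: z of disc top = p.z-.0198+.010
zt=p[2]-.0198+.010
for x in (.4593,.461):
    ctr=np.array([x,.3045,zt])
    for t in np.linspace(0,2*np.pi,300):
        u,v=proj(c,ctr+.058*np.array([np.cos(t),np.sin(t),0]))
        if 0<=u<640 and 0<=v<400: im[int(v),int(u)]=(255,0,0) if x==.4593 else (0,255,0)
save(cv2.resize(im[120:250,200:450],None,fx=3.2,fy=3.2,interpolation=cv2.INTER_NEAREST),'w25')
im=capture('side');save(cv2.resize(im[135:190,335:405],None,fx=9,fy=9,interpolation=cv2.INTER_NEAREST),'s25')
```

```text
[0.45924134 0.30473675 0.11628494] 0.24668782744872503 [-0.28916592  0.67227436 -1.54868602] [ 0.07617617 -0.10488981 -0.06916324]
```

View pics/w25.png

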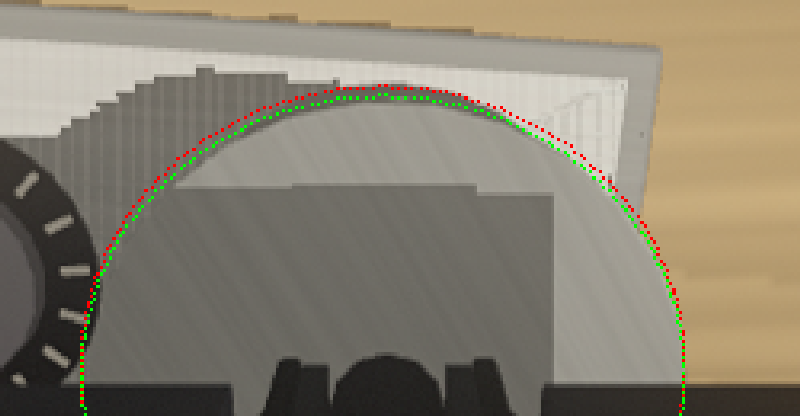

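View pics/s25.png

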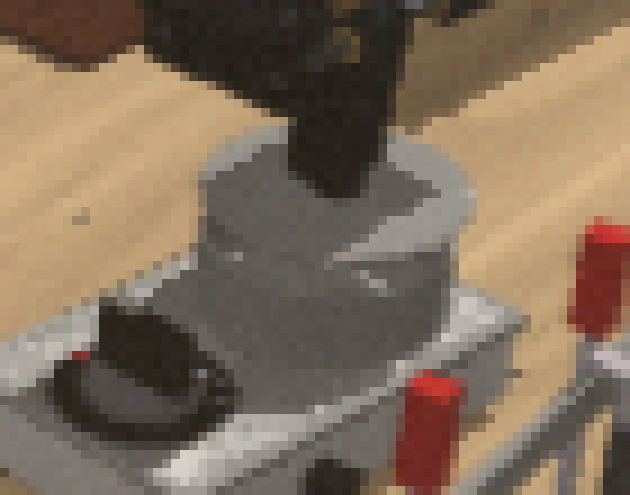

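play_rows:
  fingers: [255,255,255,255,255,255,255,255]
  linear:
    - [1,0,0]
    - [1,0,5]
    - [1,0,10]
    - [1,0,13]
    - [1,0,15]
    - [1,0,16.5]
    - [1,0,16.5]
    - [1,0,16.5]
  rot:
    - [0,0,0]
    - [0,0,0]
    - [0,0,0]
    - [0,0,0]
    - [0,0,0]
    - [0,0,0]
    - [0,0,0]
    - [0,0,0]

```text
time_s: 42.05
position: [0.4586, 0.3049, 0.1001]
tcp_rot: [[-0.999, 0.043, 0.0], [0.043, 0.999, 0.0], [-0.0, 0.0, -1.0]]
force: [1.2, 0.5, -1.7]
opening: 0.248
```

Run:
```python
from h import *
s=bot.read_state();p=s['position'];print(p,s['opening'],s['force'],s['moment'])
im=capture('side');save(cv2.resize(im[135:190,335:405],None,fx=9,fy=9,interpolation=cv2.INTER_NEAREST),'s26')
```

```text
[0.45857011 0.30490043 0.10008783] 0.24807512061640086 [ 1.16687374  0.54123262 -1.71005763] [ 0.10185709 -0.09566615 -0.06333539]
```

View pics/s26.png

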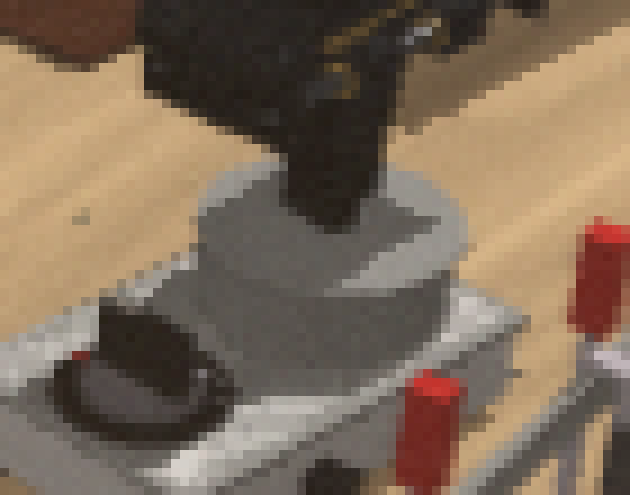

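Not in contact yet; lower a little until the weight comes off.

play_rows:
  fingers: [255,255,255,255,255]
  linear:
    - [0,0,0.7]
    - [0,0,1.3]
    - [0,0,1.8]
    - [0,0,1.8]
    - [0,0,1.8]
  rot:
    - [0,0,0]
    - [0,0,0]
    - [0,0,0]
    - [0,0,0]
    - [0,0,0]

```text
time_s: 42.6
position: [0.4586, 0.305, 0.0988]
tcp_rot: [[-0.999, 0.042, 0.001], [0.042, 0.999, 0.0], [-0.001, 0.0, -1.0]]
force: [-0.7, -1.0, 4.2]
opening: 0.243
```

Run:
```python
from h import *
for i in range(3):
    s=bot.read_state();print(s['position'],s['force'],s['moment']); capture('top')
```

```text
[0.45862348 0.30496771 0.09878269] [-0.71565756 -0.95083536  4.17262347] [ 0.02494677  0.09882736 -0.00966447]
[0.45860838 0.30498123 0.09875037] [-0.89497381  0.12838844  4.10170717] [-0.04790908  0.12312298 -0.02037488]
[0.45863176 0.30497244 0.0987708 ] [-1.95071552 -0.0123724   6.29623219] [-0.02516263  0.21398375  0.0468698 ]
```

play_rows:
  fingers: [200,170,150,120,100,80,80,80,80,80,80,80,80,80,80,80]
  linear:
    - [0,0,0]
    - [0,0,0]
    - [0,0,0]
    - [0,0,0]
    - [0,0,0]
    - [0,0,0]
    - [0,0,-15]
    - [0,0,-40]
    - [0,0,-80]
    - [0,0,-120]
    - [0,-20,-160]
    - [0,-40,-200]
    - [0,-60,-240]
    - [0,-83,-243]
    - [0,-83,-243]
    - [0,-83,-243]
  rot:
    - [0,0,0]
    - [0,0,0]
    - [0,0,0]
    - [0,0,0]
    - [0,0,0]
    - [0,0,0]
    - [0,0,0]
    - [0,0,0]
    - [0,0,0]
    - [0,0,0]
    - [0,0,0]
    - [0,0,0]
    - [0,0,0]
    - [0,0,0]
    - [0,0,0]
    - [0,0,0]

```text
time_s: 44.35
position: [0.4546, 0.2218, 0.341]
tcp_rot: [[-0.999, 0.044, -0.001], [0.044, 0.999, 0.001], [0.001, 0.0, -1.0]]
force: [-0.6, -0.2, -0.3]
opening: 0.686
```

Run:
```python
from h import *
c=get_calibration('wrist');im=capture('wrist')
for z in (.089,.119): print(z,proj(c,(.460,.3045,z)))
save(cv2.resize(im[115:215,330:430],None,fx=6,fy=6,interpolation=cv2.INTER_CUBIC),'w27c')
save(im,'w27')
im=capture('side');save(cv2.resize(im[145:190,345:395],None,fx=11,fy=11,interpolation=cv2.INTER_NEAREST),'s27a')
```

```text
0.089 [379.30545053 173.51641646]
0.119 [383.70065354 177.70963527]
```

View pics/w27c.png

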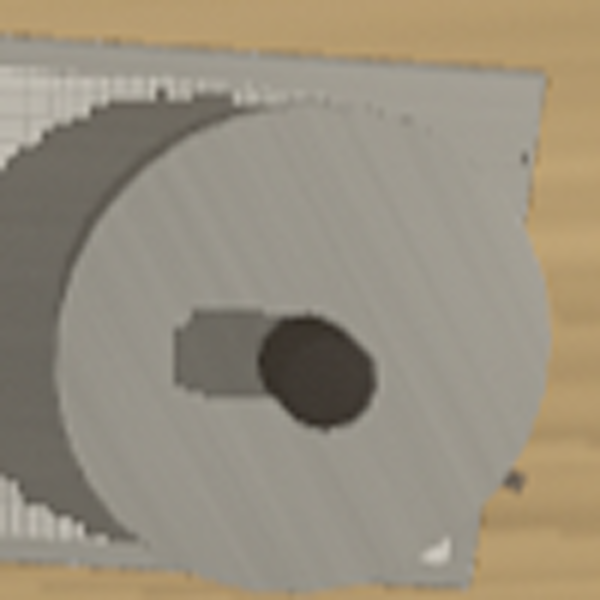

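View pics/s27a.png

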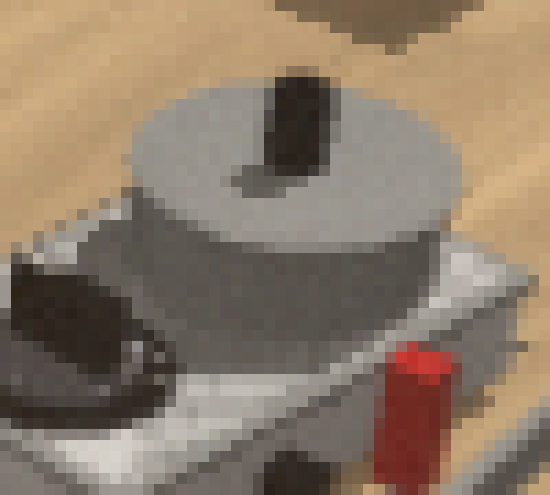

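View pics/w27.png

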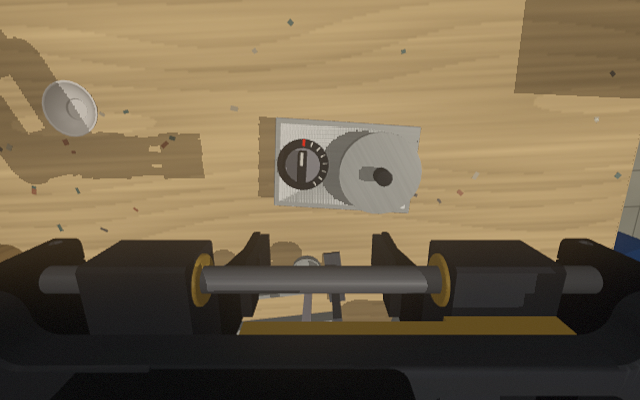

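Run:
```python
from h import *
import pickle
c=get_calibration('wrist');im=capture('wrist');pickle.dump(c,open('c_w28.pkl','wb'));print(bot.read_state()['position'])
save(cv2.resize(im[130:200,265:345],None,fx=8,fy=8,interpolation=cv2.INTER_NEAREST),'w28c')
hsv=cv2.cvtColor(im,cv2.COLOR_RGB2HSV)
m=np.zeros(im.shape[:2],np.uint8);m[130:200,265:345]=(((hsv[130:200,265:345,0]<8)|(hsv[130:200,265:345,0]>172))&(hsv[130:200,265:345,1]>130))
y,x=np.nonzero(m);print('red',x.mean(),y.mean(),len(x))
r=onplane(c,x.mean(),y.mean(),.051)
d=r-np.array([.448,.1965,.051]);print(np.degrees(np.arctan2(d[1],d[0])))
```

```text
[0.45443312 0.22251951 0.34018246]
red 302.90909090909093 143.0909090909091 22
175.96043374250297
```

View pics/w28c.png

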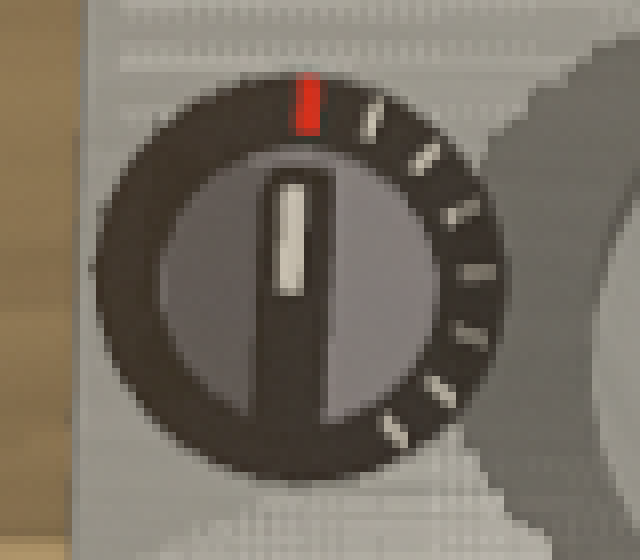

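Run:
```python
from h import *
im=capture('side');save(cv2.resize(im[130:290,260:440],None,fx=3.5,fy=3.5,interpolation=cv2.INTER_CUBIC),'s29')
print(bot.read_state()['time_s']);print(bot.hand_in())
```

```text
44.55
the job is handed in; nothing more can be done
None
```

View pics/s29.png

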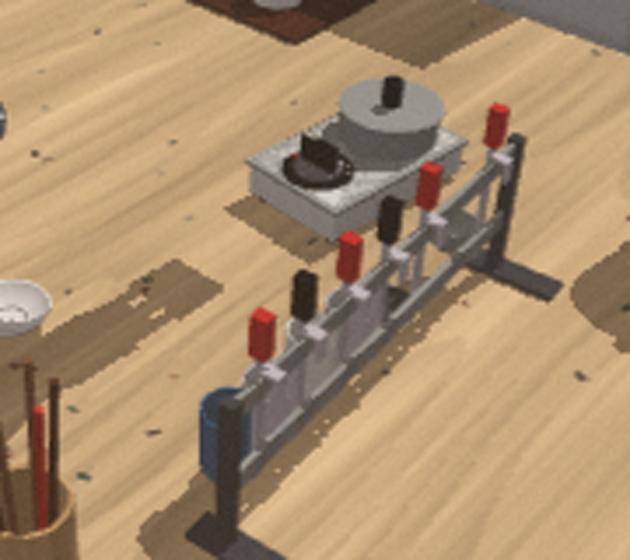

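I handed the job in at 44.6 s with all three parts done.

- **Knob:** I turned it to the red zero mark first, before picking anything up. In the last wrist picture the pointer is within about 1–2° of the mark.
- **Lid:** I put it on the tier. A later check showed it had shifted about 4 mm and might have been tilted, so I gripped it again and set it back down centred. It took the contact force with almost no sideways moment. The last wrist and side pictures show it level and centred.
- **Dippers:** Only two were there. I hung them in the middle gap and the gap on the robot's right. Their grips appeared within about 1 px of where they should be.
- **Left alone:** The four red-gripped utensils showed no visible shift. The chopstick cup, soy dish and colander were not touched.

One measurement disagreed: while the lid was held for the second placing, its outline suggested it sat up to 3 mm off the grip centre. It still seated, and the gap around the plug is 5 mm.

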